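# Clear the used stoppers into the flap box

### The job

Clear the used rubber stoppers away: flip the collecting box's cover over backwards until it stays open on its own, and push every stopper that stands on the grey board down through the spring flap into the box, holding the flap open until the stopper has dropped in and then letting it swing shut. When all are in, fold the cover down shut again and register the batch on the key panel by pressing the long key, then the square key, then the round key, one at a time and fully down. Leave the beaker, the wash bottle and the rubber bulb where they are.

Things in the scene. Friction and masses are not known exactly. Their poses are not given: they have to be found in the camera images.
- receiver: Grey collecting box, fixed, 165 mm high, clear front window; inside, a steel slope leads from under the flap to a bay at the left. Origin on the worktop; in its own frame the box reaches from x = -77 (front) to +87 mm and y = -70 to +132 mm, z up. Its top has an opening shut by a spring flap, and over that a flip-over cover. A stopper is in the box when it lies below the flap
- opening (a point): Centre of the opening in the collecting box's top, at the height of the top (165 mm). The opening measures 90 mm along the box's x and 84 mm along its y and is 4 mm thick; its axes are those of the box
- flap (a joint): Spring flap, a thin aluminium plate flush in the opening, hinged along the opening's far edge (box x = +25 mm). It swings DOWN into the box: 0 rad shut, 1.5 rad hanging almost straight down. A spring shuts it again (0.03 Nm at first, 0.1 Nm wide open). A stopper set on it does not open it: stopper and fingertips must be pushed down through it
- flap_mid (a point): Middle of the flap's top face (87 mm along box x, 80 mm along y); moves with it. A stopper let go while the flap leans on it may be pinched against the rim or pushed out; let go while a gripper finger on the hinge side bears the flap (fingers closing along the box's x, fingertips about 40 mm below the top) it drops free
- cover (a joint): Flip-over cover, a grey plate 138 mm (box x) x 108 mm (box y) x 4 mm that lies over the flap. Hinged along its far edge (point cover_hinge): 0 rad shut, it swings up and away from the front, balances near 1.5 rad, and beyond that falls back to its stop at 2.0 rad and stays open. Weighs 160 g; the hinge is lightly damped
- cover_hinge (a point): Middle of the cover's hinge line, 171 mm above the worktop, which runs along the box's y (fixed to the box, axes of the box)
- cover_handle (a point): Middle of the cover's handle, a round steel bar 10 mm thick and 80 mm long (70 mm clear between its legs) along the box's y. It stands 36 mm over the cover's mid-plane (29 mm clear gap below the bar), 130 mm from the hinge line and 8 mm from the cover's free edge, on the face that is uppermost when the cover is shut. The frame turns with the cover: x towards the hinge, z out of that face
- stopper_1_mid (a point): Large rubber stopper, nearly black, 32 mm in diameter and 30 mm high, slightly tapered to the eye, 20 g. The point is its centre, half-way up; z is its axis, upwards as it stands at first on the grey board, 10 mm thick, that covers the sink. Not every stopper is there in each run
- stopper_2_mid (a point): Small rubber stopper, dark red-brown, 26 mm in diameter and 26 mm high, slightly tapered to the eye, 20 g. The point is its centre, half-way up; z is its axis, upwards as it stands at first on the grey board, 10 mm thick, that covers the sink. Not every stopper is there in each run
- stopper_3_mid (a point): Large rubber stopper, nearly black, 32 mm in diameter and 30 mm high, slightly tapered to the eye, 20 g. The point is its centre, half-way up; z is its axis, upwards as it stands at first on the grey board, 10 mm thick, that covers the sink. Not every stopper is there in each run
- stopper_4_mid (a point): Small rubber stopper, dark red-brown, 26 mm in diameter and 26 mm high, slightly tapered to the eye, 20 g. The point is its centre, half-way up; z is its axis, upwards as it stands at first on the grey board, 10 mm thick, that covers the sink. Not every stopper is there in each run
- stopper_5_mid (a point): Large rubber stopper, nearly black, 32 mm in diameter and 30 mm high, slightly tapered to the eye, 20 g. The point is its centre, half-way up; z is its axis, upwards as it stands at first on the grey board, 10 mm thick, that covers the sink. Not every stopper is there in each run
- stopper_6_mid (a point): Small rubber stopper, dark red-brown, 26 mm in diameter and 26 mm high, slightly tapered to the eye, 20 g. The point is its centre, half-way up; z is its axis, upwards as it stands at first on the grey board, 10 mm thick, that covers the sink. Not every stopper is there in each run
- long_key (a joint): Spring key on the grey panel, the long key, a bar 36 mm (y) x 16 mm (x), white in a black rim. 0 m up, 0.006 m fully down; it takes about 1.5 N to start and 4.5 N for the full 6 mm, and springs back. A press counts from about 4 mm. The three keys stand in a row along the panel's y, 56 mm apart, in an order that changes
- long_key_top (a point): Centre of the top face of the long key, 32 mm above the worktop when up; it moves with the key
- square_key (a joint): Spring key on the grey panel, the square key, 24 x 24 mm, white in a black rim. 0 m up, 0.006 m fully down; it takes about 1.5 N to start and 4.5 N for the full 6 mm, and springs back. A press counts from about 4 mm. The three keys stand in a row along the panel's y, 56 mm apart, in an order that changes
- square_key_top (a point): Centre of the top face of the square key, 32 mm above the worktop when up; it moves with the key
- round_key (a joint): Spring key on the grey panel, the round key, 26 mm in diameter, white in a black rim. 0 m up, 0.006 m fully down; it takes about 1.5 N to start and 4.5 N for the full 6 mm, and springs back. A press counts from about 4 mm. The three keys stand in a row along the panel's y, 56 mm apart, in an order that changes
- round_key_top (a point): Centre of the top face of the round key, 32 mm above the worktop when up; it moves with the key
- key_panel: Grey fixed panel, 70 (x) x 180 (y) x 16 mm high, which carries the three keys. Origin under its centre on the worktop
- beaker: Clear beaker, 100 mm wide, 113 mm high; a bystander to leave where it stands. Origin under its centre
- wash_bottle: White wash bottle, 73 mm wide, 188 mm high; a bystander to leave where it stands. Origin under its centre
- suction_bulb: Blue rubber bulb lying on the worktop, 118 x 58 mm, 58 mm high; a bystander to leave where it lies. Origin under its centre

How it is judged:
On the way, in this order (a step that is already met when the one before it is completed fails the run):
1. the cover stands open on its own, past its balance point and not touched (value of joint cover above 1.8 rad and contact force between cover and the arm below 0.2 N and contact force between cover and the fingers below 0.2 N), for 0.3 s.
2. every stopper is in the box and the flap has swung shut, the cover still open (x of stopper_1_mid in the frame of receiver between -0.075 and 0.085 m and y of stopper_1_mid in the frame of receiver between -0.068 and 0.13 m and z of stopper_1_mid in the frame of receiver between 0.005 and 0.13 m and x of stopper_2_mid in the frame of receiver between -0.075 and 0.085 m and y of stopper_2_mid in the frame of receiver between -0.068 and 0.13 m and z of stopper_2_mid in the frame of receiver between 0.005 and 0.13 m and x of stopper_3_mid in the frame of receiver between -0.075 and 0.085 m and y of stopper_3_mid in the frame of receiver between -0.068 and 0.13 m and z of stopper_3_mid in the frame of receiver between 0.005 and 0.13 m and x of stopper_4_mid in the frame of receiver between -0.075 and 0.085 m and y of stopper_4_mid in the frame of receiver between -0.068 and 0.13 m and z of stopper_4_mid in the frame of receiver between 0.005 and 0.13 m and x of stopper_5_mid in the frame of receiver between -0.075 and 0.085 m and y of stopper_5_mid in the frame of receiver between -0.068 and 0.13 m and z of stopper_5_mid in the frame of receiver between 0.005 and 0.13 m and x of stopper_6_mid in the frame of receiver between -0.075 and 0.085 m and y of stopper_6_mid in the frame of receiver between -0.068 and 0.13 m and z of stopper_6_mid in the frame of receiver between 0.005 and 0.13 m and value of joint flap below 0.06 rad and value of joint cover above 1.5 rad), for 0.2 s.
3. the cover is folded down shut (x of stopper_1_mid in the frame of receiver between -0.075 and 0.085 m and y of stopper_1_mid in the frame of receiver between -0.068 and 0.13 m and z of stopper_1_mid in the frame of receiver between 0.005 and 0.13 m and x of stopper_2_mid in the frame of receiver between -0.075 and 0.085 m and y of stopper_2_mid in the frame of receiver between -0.068 and 0.13 m and z of stopper_2_mid in the frame of receiver between 0.005 and 0.13 m and x of stopper_3_mid in the frame of receiver between -0.075 and 0.085 m and y of stopper_3_mid in the frame of receiver between -0.068 and 0.13 m and z of stopper_3_mid in the frame of receiver between 0.005 and 0.13 m and x of stopper_4_mid in the frame of receiver between -0.075 and 0.085 m and y of stopper_4_mid in the frame of receiver between -0.068 and 0.13 m and z of stopper_4_mid in the frame of receiver between 0.005 and 0.13 m and x of stopper_5_mid in the frame of receiver between -0.075 and 0.085 m and y of stopper_5_mid in the frame of receiver between -0.068 and 0.13 m and z of stopper_5_mid in the frame of receiver between 0.005 and 0.13 m and x of stopper_6_mid in the frame of receiver between -0.075 and 0.085 m and y of stopper_6_mid in the frame of receiver between -0.068 and 0.13 m and z of stopper_6_mid in the frame of receiver between 0.005 and 0.13 m and value of joint flap below 0.06 rad and value of joint cover below 0.05 rad), for 0.2 s.
4. the long key is pressed down alone (value of joint long_key above 0.004 m and value of joint each of square_key, round_key below 0.002 m and value of joint cover below 0.06 rad), for 0.03 s.
5. the square key is pressed down alone (value of joint square_key above 0.004 m and value of joint each of long_key, round_key below 0.002 m and value of joint cover below 0.06 rad), for 0.03 s.
6. the round key is pressed down alone (value of joint round_key above 0.004 m and value of joint each of long_key, square_key below 0.002 m and value of joint cover below 0.06 rad), for 0.03 s.
At the end, for the whole second after the job is handed in: Every stopper present lies inside the collecting box below the flap (centre within the walls and less than 130 mm above the worktop), the flap (within 0.06 rad) and the cover (within 0.05 rad) are shut, and the three keys have been pressed in order (each at least 4 mm, alone) and are up again (all of step 3 and value of joint each of long_key, square_key, round_key below 0.0015 m); the robot touches nothing.
It fails at once if the beaker is moved by more than 3 cm (distance of beaker from where it was at the start of the episode above 0.03 m).
It fails at once if the wash bottle is moved by more than 3 cm (distance of wash_bottle from where it was at the start of the episode above 0.03 m).
It fails at once if the suction bulb is moved by more than 3 cm (distance of suction_bulb from where it was at the start of the episode above 0.03 m).
It fails at once if two keys are down at once (value of joint each of long_key, square_key above 0.003 m or value of joint each of long_key, round_key above 0.003 m or value of joint each of square_key, round_key above 0.003 m).
Of stopper_1, stopper_2, stopper_3, stopper_4, stopper_5, stopper_6 only 4 to 6 are there at a start; the rules pass over those that are not, and their reading is None.
At some moment in a run one of stopper_1, stopper_2, stopper_3, stopper_4, stopper_5, stopper_6 may be knocked a few centimetres aside while the robot is not near it.
Once in a run the grip may slacken for a moment while it holds something.
It also fails if it takes over 210 s, if anything falls off the work surface, if the arm or the gripper's body presses on something with over 40 N, if the wrist force passes 120 N, or if a joint passes its speed limit or range.

### The arm

A 6-joint arm with a two-finger parallel gripper is mounted at the origin on a cart in front of the work surface, level with it; the furniture and walls round the work are solid. World frame = base frame: x ahead of the robot, y to its left, z up, the work surface at z = 0. Lengths are in m, angles in rad, forces in N, time in s.
With the tool pointing down it reaches from about 0.225 to 0.875 m from the base axis. Payload 3.4 kg.
Tool frame: the origin (TCP) lies at the very end of the fingers, on their centre line; the grasp point (between the pads) lies 19 mm behind it; x points along the fingers, z is the direction in which the jaws open and shut, and the axes are right-handed (so a half turn about x gives the same grasp; the last joint's range is limited). The gripper opens to 85 mm and grips with 20 to 120 N. Pads are 22 mm wide; open, the fingers measure 114 mm over their backs; the gripper's body (76 mm by 85 mm) begins 54 mm behind the grasp point. The pads swing forward as they close: fully open they stand 13 mm farther back than shut.
Start: joints at [-1.335, 0.276, 1.505, -0, 1.361, -0.121], TCP at [0.201, -0.539, 0.231] pointing down, gripper open.
Joint ranges: [-2.89, 2.89], [-0.75, 2.08], [0.22, 2.7], [-1.18, 4.32], [0.11, 2.71], [-2.7, 2.7]. Speed limits (rad/s): [2.57, 2.57, 3.14, 3.14, 3.14, 3.14].

### API

Orientations are given as a unit quaternion [w, x, y, z].
In Python, from rig import manip, viewer, finder gives the robot as it stands.
- The arm moves only by the tool move_arm, never from a script. Its argument "rows" is a list of rows, each a list of 3 entries, a list of its own where there are three numbers: the shift along the tool's x, y, z in mm, then the turn about the tool's x in rad, then the finger opening in mm, from 0 to 85.4. A call has 1 to 8 rows; each row is the pose to reach, as a shift and turn from the pose measured when the call began, along the tool's axes at that moment; what a row does not reach only later rows make up. A row lasts 1/12 s, in which the tool goes at most 41.7 mm and 7.16 degrees, less where a joint would pass 70% of its speed; a pose out of reach is approached as far as the arm can. A call with a gripper value outside its range is refused whole. The fingers move at their own pace and stop on an object; "force" is the grip in N (left out, the last holds). Time passes only in rows, so rows that repeat a pose let the fingers close. It gives the time, the measured TCP pose, the force and the opening at its end, in the units of the state.
- manip.get_state(): the state, without advancing time (a new reading comes with each control period).
- viewer.get_image(name): name is "scene" or "top" or "wrist"; returns the picture (400x640x3 uint8, red, green, blue); there is no depth.
- viewer.get_calibration(name): a dict with "mtx" (3x3 intrinsics, pixels), "R" (3x3) and "t" (3): a world point X has camera coordinates R X + t. Camera axes: x right, y down, z forward; pixel columns grow to the right and rows downward; lengths in m; the calibration is good to about 2 mm. A picture is of the moment at which its call begins: read the wrist's pose just before it. get_calibration takes no time and is no camera call; for the wrist camera it gives the pose at the moment of the call.
- manip.sign_off(): hands the job in, once; it reports no verdict.
Trained networks look in the newest picture that a camera, given by its name, has taken for a name from the list of things; names that differ only in an ending like _2 or _b are one class to them, and where a whole thing is asked for, a point or a joint stands for the part that bears it (a point fixed in the world has none). Each returns a list of dicts, best first, with "score" (0 to 1); they miss things now and then, are a little off and sometimes report something else, mostly with a low value. They report only what shows in the picture. A call takes as long as a camera call.
- finder.look_for(target, camera): "centre" ([column, row] in pixels, amid what is visible of it).
- finder.trace(target, camera): "mask" (400x640 bool, what is visible of it) and "centre" ([column, row] in pixels, amid what is visible of it).
The state is a dict: "clock": time; "qpos": joint angles; "qd": joint speeds; "effort": joint torques, N m; "position": TCP position; "ee_rot": TCP orientation; "contact_force": force on the tool from outside, world axes, zero at the start; "moment": the same for the moment, N m; "width": finger opening in m.
Only numpy, scipy, OpenCV 4.12 (cv2) and the standard library are available. Lean on these libraries where they do the work, as an engineer would, in place of code of your own. Each camera call takes 0.05 s, during which the arm holds its last target.

## Working session

There is one attempt and no reset: what is moved stays moved. The work goes in short steps, Python scripts to look and compute and a tool call to move; the robot and the scene stay as the last step left them, time stands still between calls to the robot, and variables do not carry over. Pictures are saved under pics/ and viewed, and the job is handed in when it is done.

Besides the shell and the picture viewer there is one more tool, called as name(argument=value, ...), one argument or row to a line, values as JSON. move_arm: Moves the arm, as the interface text tells. Its arguments: {"type":"object","properties":{"rows":{"type":"array"},"force":{"type":"number"}},"required":["rows"]}

```bash
ls; mkdir -p pics; python3 - <<'E'
from rig import manip, viewer, finder
import cv2
print(manip.get_state())
for n in ["scene","top","wrist"]:
    im=viewer.get_image(n); cv2.imwrite(f"pics/{n}0.png",im[:,:,::-1])
    print(n,viewer.get_calibration(n))
E
```

```text
pics
{'clock': 0.0, 'qpos': array([-1.33496871e+00,  2.76641765e-01,  1.50612757e+00, -3.30793811e-06,
        1.36069324e+00, -1.21003267e-01]), 'qd': array([-0.00018613,  0.00018884, -0.00038326, -0.00021947, -0.00139782,
       -0.00022537]), 'effort': array([ 4.16894036e-04, -4.16768003e+01, -2.45803463e+01, -2.06740051e-04,
        1.11413226e-02,  3.91983022e-06]), 'position': array([ 0.2007211 , -0.53827427,  0.23041525]), 'ee_rot': array([ 0.58030386,  0.40376653,  0.58129245, -0.40288846]), 'contact_force': array([ 0.02378283,  0.04194724, -0.73952086]), 'moment': array([ 0.03403208, -0.01159865, -0.00897693]), 'width': 0.08548451261814542}
scene {'mtx': array([[403.73226487,   0.        , 312.90155314],
       [  0.        , 403.73226487, 201.69074913],
       [  0.        ,   0.        ,   1.        ]]), 'R': array([[ 0.57490583, -0.81789387,  0.02308465],
       [-0.34602157, -0.26859469, -0.89895827],
       [ 0.74145287,  0.50882856, -0.43742558]]), 't': array([-0.1723904 ,  0.36610341,  0.84025312])}
top {'mtx': array([[382.08562747,   0.        , 316.02598126],
       [  0.        , 382.08562747, 205.50538121],
       [  0.        ,   0.        ,   1.        ]]), 'R': array([[ 0.19073704, -0.98154787,  0.0135335 ],
       [-0.77586008, -0.15918465, -0.61049274],
       [ 0.60138218,  0.10594348, -0.79190622]]), 't': array([0.03076421, 0.50705372, 1.02215309])}
wrist {'mtx': array([[282.37962394,   0.        , 321.45304891],
       [  0.        , 282.37962394, 197.29385761],
       [  0.        ,   0.        ,   1.        ]]), 'R': array([[ 3.49054594e-01, -9.37102077e-01, -7.66452289e-04],
       [-8.99576927e-01, -3.35306024e-01,  2.79877158e-01],
       [-2.62530462e-01, -9.70029250e-02, -9.60035514e-01]]), 't': array([-0.57438288, -0.03580621,  0.3791995 ])}
```

View pics/scene0.png

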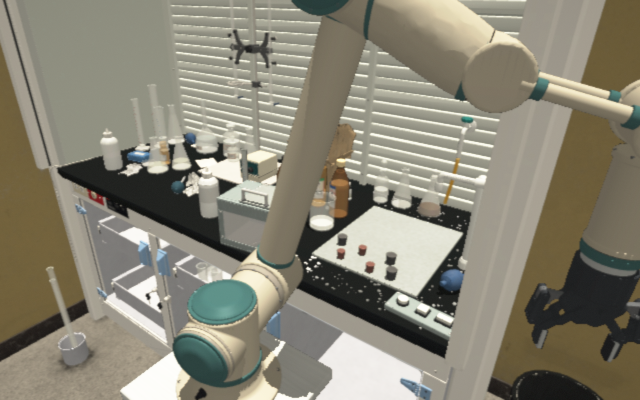

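View pics/top0.png

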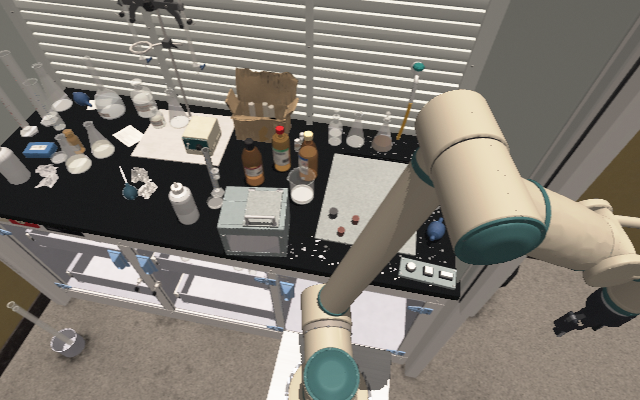

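View pics/wrist0.png

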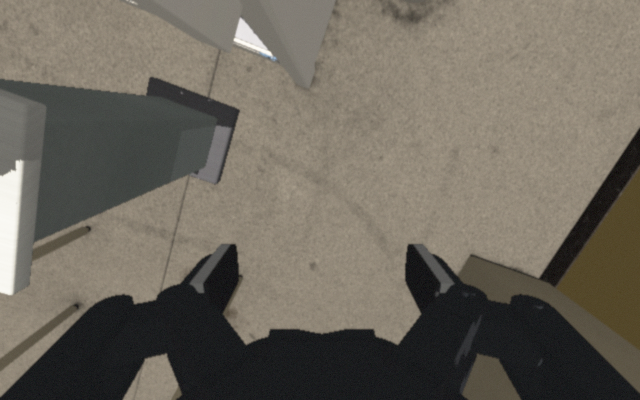

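```bash
cat > h.py <<'E'
from rig import manip, viewer, finder
import numpy as np, cv2
from scipy.spatial.transform import Rotation as Ro
def pt(cal,px,z):
    K,R,t=cal["mtx"],cal["R"],cal["t"]
    d=R.T@np.linalg.inv(K)@np.array([px[0],px[1],1.]); c=-R.T@t
    return c+d*(z-c[2])/d[2]
def proj(cal,X):
    p=cal["R"]@np.asarray(X,float)+cal["t"]; p=cal["mtx"]@p; return p[:2]/p[2]
def shot(cam,name,scale=1,crop=None):
    im=viewer.get_image(cam)
    a=im
    if crop: a=im[crop[1]:crop[3],crop[0]:crop[2]]
    a=cv2.resize(a,None,fx=scale,fy=scale,interpolation=cv2.INTER_CUBIC)
    cv2.imwrite(f"pics/{name}.png",a[:,:,::-1]); return im
def tri(cals,pxs):
    A=[];b=[]
    for c,p in zip(cals,pxs):
        P=c["mtx"]@np.c_[c["R"],c["t"]]
        for i in (0,1):
            r=p[i]*P[2]-P[i]; A.append(r[:3]); b.append(-r[3])
    x,res,_,_=np.linalg.lstsq(np.array(A),np.array(b),rcond=None); return x
def Rt():
    s=manip.get_state(); q=s["ee_rot"]; return s,Ro.from_quat([q[1],q[2],q[3],q[0]]).as_matrix()
def go(target,yawdir=None):
    """shift in tool axes (mm) to world target; turn so that tool z is along +-yawdir(world xy)"""
    s,R=Rt(); d=R.T@(np.asarray(target)-s["position"])*1000
    out=[np.round(d,1).tolist()]
    if yawdir is not None:
        v=R.T@np.array([yawdir[0],yawdir[1],0]); a=np.arctan2(-v[1],v[2])
        # rotation by a about x takes z=(0,0,1) to (0,-sin a,cos a)
        a=(a+np.pi/2)%np.pi-np.pi/2; out.append(round(a,3))
    print("tcp",s["position"].round(4),"w",round(s["width"],4),"F",s["contact_force"].round(1),"clk",round(s["clock"],2),"q",s["qpos"].round(2)); print("shift",out)
E
python3 - <<'E'
from h import *
for cam in ["scene","top"]:
    cal=viewer.get_calibration(cam); viewer.get_image(cam)
    for n in ["stopper_1_mid","stopper_2_mid","long_key_top","square_key_top","round_key_top","key_panel","receiver","cover_handle","beaker","wash_bottle","suction_bulb"]:
        z={"s":.025,"l":.032,"r":.032,"k":.016}.get(n[0],0)
        for r in finder.look_for(n,cam)[:5]:
            if r["score"]>.2: print(cam,n,round(r["score"],2),np.round(r["centre"]),pt(cal,r["centre"],z).round(3))
E
```

```text
scene stopper_1_mid 0.61 [391. 273.] [ 0.506 -0.124  0.025]
scene stopper_2_mid 0.55 [361. 249.] [0.566 0.006 0.025]
scene stopper_2_mid 0.38 [244. 212.] [0.527 0.463 0.025]
scene stopper_2_mid 0.29 [209. 194.] [0.553 0.676 0.025]
scene long_key_top 0.42 [446. 318.] [ 0.409 -0.315  0.032]
scene square_key_top 0.33 [242. 212.] [0.518 0.468 0.025]
scene round_key_top 0.38 [403. 300.] [ 0.408 -0.202  0.032]
scene receiver 0.77 [242. 212.] [0.514 0.459 0.032]
scene cover_handle 0.97 [260. 196.] [0.702 0.548 0.   ]
scene beaker 0.8 [321. 213.] [0.731 0.266 0.   ]
scene beaker 0.41 [256. 198.] [0.678 0.543 0.   ]
scene wash_bottle 0.63 [404. 299.] [ 0.454 -0.19   0.   ]
scene wash_bottle 0.55 [209. 193.] [0.595 0.727 0.   ]
scene suction_bulb 0.82 [451. 281.] [ 0.574 -0.274  0.025]
top stopper_2_mid 0.52 [357. 221.] [ 0.567 -0.005  0.025]
top stopper_2_mid 0.43 [430. 276.] [ 0.398 -0.26   0.025]
top long_key_top 0.43 [442. 274.] [ 0.411 -0.296  0.032]
top square_key_top 0.52 [304. 185.] [0.688 0.213 0.025]
top round_key_top 0.38 [410. 268.] [ 0.411 -0.195  0.032]
top key_panel 0.63 [428. 276.] [ 0.403 -0.255  0.016]
top key_panel 0.37 [184. 203.] [0.524 0.622 0.016]
top receiver 0.69 [436. 227.] [ 0.588 -0.275  0.032]
top receiver 0.64 [254. 219.] [0.497 0.348 0.032]
top receiver 0.22 [446. 276.] [ 0.404 -0.307  0.032]
top cover_handle 0.61 [263. 209.] [0.566 0.339 0.   ]
top cover_handle 0.61 [340. 229.] [0.535 0.049 0.   ]
top beaker 0.91 [305. 180.] [0.739 0.22  0.   ]
top beaker 0.36 [432. 273.] [ 0.425 -0.271  0.   ]
top wash_bottle 0.62 [181. 207.] [0.515 0.636 0.   ]
top suction_bulb 0.79 [435. 229.] [ 0.584 -0.276  0.025]
top suction_bulb 0.59 [300. 184.] [0.69  0.225 0.025]
```

```bash
python3 - <<'E'
from h import *
shot("scene","s1",4,(190,150,350,260)); shot("top","t1",4,(200,160,340,265)); shot("scene","s2",3.5,(310,220,470,340))
go([0.5,-0.05,0.35],[1,0])
E
```

```text
tcp [ 0.2008 -0.5388  0.2313] w 0.0854 F [-0.4  0.   0.5] clk 1.5 q [-1.33  0.28  1.5  -0.    1.36 -0.12]
shift [[-118.7, 451.1, -353.5], np.float64(-1.214)]
```

View pics/s1.png

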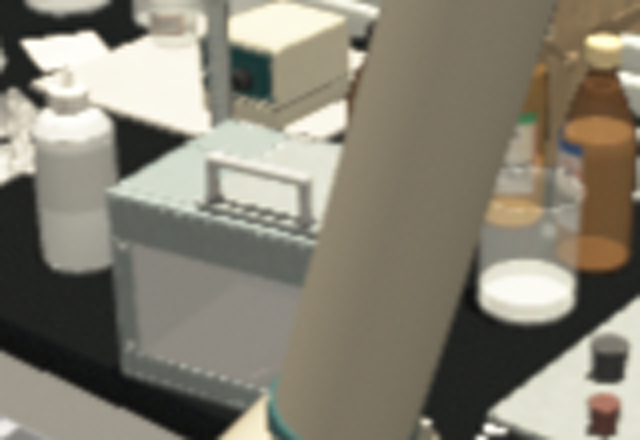

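View pics/t1.png

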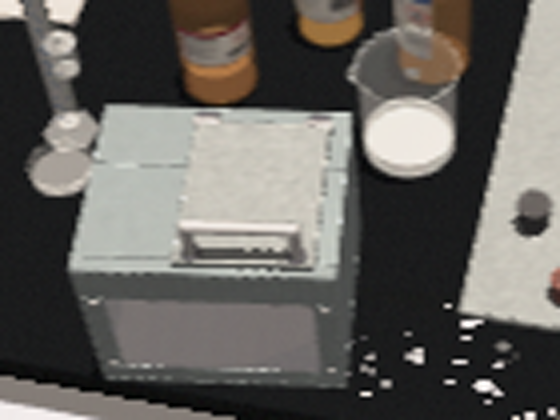

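View pics/s2.png

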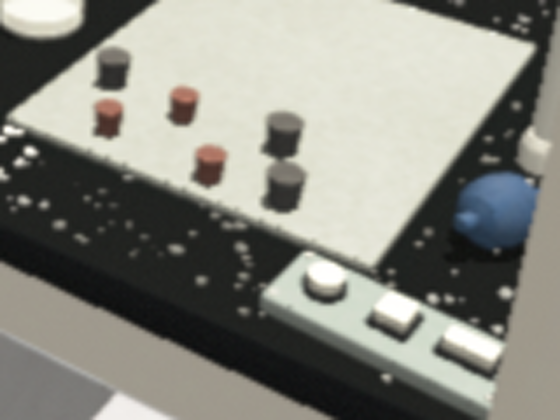

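move_arm(
  rows=[
    [[-119, 451, -353], -1.21, 85],
    [[-119, 451, -353], -1.21, 85],
    [[-119, 451, -353], -1.21, 85],
    [[-119, 451, -353], -1.21, 85],
    [[-119, 451, -353], -1.21, 85],
    [[-119, 451, -353], -1.21, 85],
    [[-119, 451, -353], -1.21, 85],
    [[-119, 451, -353], -1.21, 85],
  ],
)

```text
clock: 2.17
position: [0.3719, -0.2587, 0.2998]
ee_rot: [0.704, 0.073, 0.703, -0.074]
contact_force: [-0.6, -0.3, -0.6]
width: 0.0851
```

```bash
python3 - <<'E'
from h import *
go([0.5,-0.05,0.35],[1,0]); 
E
```

```text
tcp [ 0.3719 -0.2587  0.2998] w 0.0851 F [-0.6 -0.3 -0.6] clk 2.17 q [-0.76  0.05  1.61  0.    1.47 -0.55]
shift [[-50.2, 230.7, 82.1], np.float64(-0.208)]
```

move_arm(
  rows=[
    [[-50, 231, 82], -0.21, 85],
    [[-50, 231, 82], -0.21, 85],
    [[-50, 231, 82], -0.21, 85],
    [[-50, 231, 82], -0.21, 85],
    [[-50, 231, 82], -0.21, 85],
    [[-50, 231, 82], -0.21, 85],
    [[-50, 231, 82], -0.21, 85],
    [[-50, 231, 82], -0.21, 85],
  ],
)

```text
clock: 2.83
position: [0.5009, -0.0478, 0.35]
ee_rot: [0.708, -0.002, 0.707, 0.002]
contact_force: [-0.1, -0.6, 0.8]
width: 0.0848
```

```bash
python3 - <<'E'
from h import *
go([0.5,-0.05,0.35],[1,0]); cal=viewer.get_calibration("wrist"); print(-cal["R"].T@cal["t"])
shot("wrist","w1"); shot("top","t2",4,(180,130,340,265)); shot("scene","s3",4,(190,150,350,260))
E
```

```text
tcp [ 0.5009 -0.0478  0.35  ] w 0.0848 F [-0.1 -0.6  0.8] clk 2.83 q [-0.23  0.12  1.42 -0.    1.6  -0.24]
shift [[0.0, -2.2, -0.9], np.float64(0.006)]
[0.50082598 0.02362518 0.49293553]
```

View pics/w1.png

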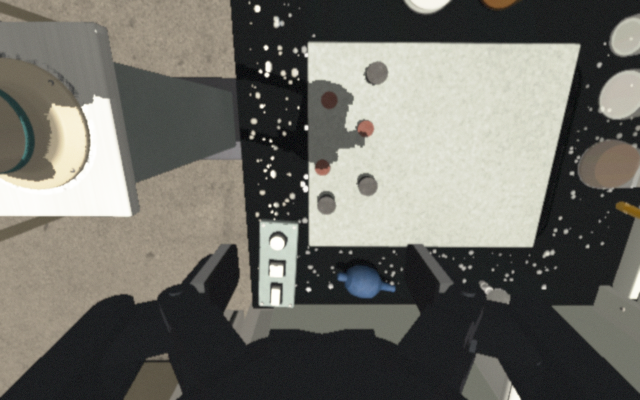

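View pics/t2.png

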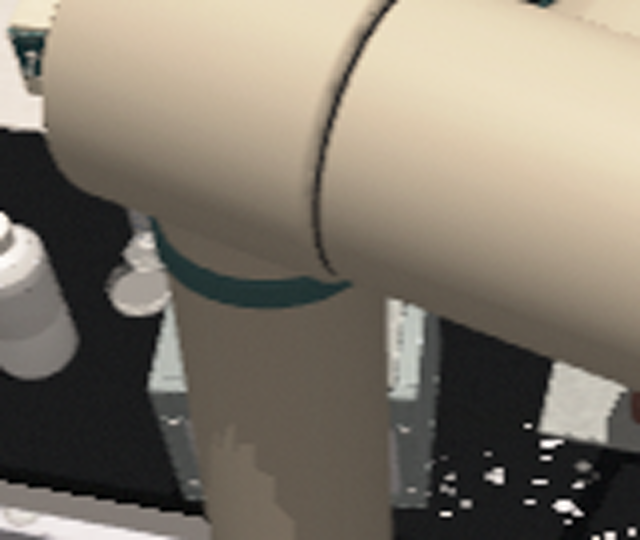

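View pics/s3.png

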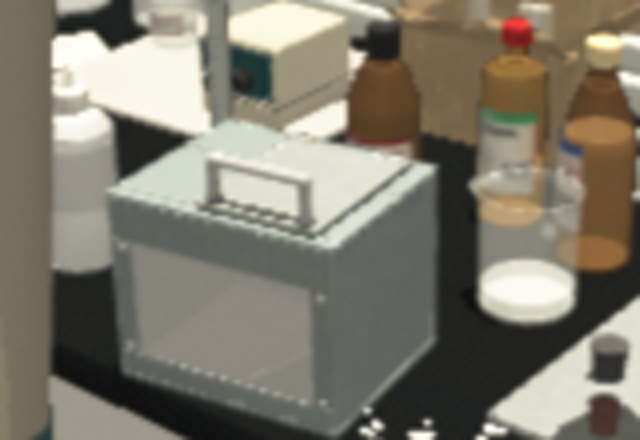

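```bash
python3 - <<'E'
from h import *
cal=viewer.get_calibration("wrist")
viewer.get_image("wrist")
for n in ["stopper_1_mid","stopper_2_mid","long_key_top","square_key_top","round_key_top","suction_bulb"]:
    z={"s":.025,"l":.032,"r":.032,"k":.016}.get(n[0],0)
    if n[1]=="q":z=.032
    for r in finder.trace(n,"wrist")[:6]:
        if r["score"]>.2: print(n,round(r["score"],2),np.round(r["centre"]),pt(cal,r["centre"],z).round(3),r["mask"].sum())
for c in [(376,72),(368,184),(326,203),(329,100),(365,128),(322,168)]: print(c,pt(cal,c,.025).round(3))
go([0.48,0.3,0.42],[1,0])
E
```

```text
stopper_1_mid 0.86 [327. 204.] [ 0.509 -0.127  0.025] 291
stopper_2_mid 0.8 [368. 128.] [0.573 0.001 0.025] 230
long_key_top 0.63 [277. 296.] [ 0.415 -0.308  0.032] 159
square_key_top 0.54 [276. 241.] [ 0.419 -0.195  0.032] 156
round_key_top 0.71 [333. 100.] [0.517 0.043 0.032] 230
round_key_top 0.54 [278. 240.] [ 0.422 -0.194  0.032] 184
suction_bulb 0.95 [367. 284.] [ 0.585 -0.288  0.025] 1084
(376, 72) [0.582 0.083 0.025]
(368, 184) [ 0.578 -0.092  0.025]
(326, 203) [ 0.507 -0.126  0.025]
(329, 100) [0.511 0.043 0.025]
(365, 128) [0.569 0.    0.025]
(322, 168) [ 0.5   -0.065  0.025]
tcp [ 0.4996 -0.0504  0.3498] w 0.0852 F [0.2 0.5 0.2] clk 3.33 q [-0.24  0.12  1.42 -0.    1.6  -0.24]
shift [[-70.5, 350.4, -19.5], np.float64(0.0)]
```

move_arm(
  rows=[
    [[-70, 420, 0], 0, 85],
    [[-70, 420, 0], 0, 85],
    [[-70, 420, 0], 0, 85],
    [[-70, 420, 0], 0, 85],
    [[-70, 420, 0], 0, 85],
    [[-70, 420, 0], 0, 85],
    [[-70, 420, 0], 0, 85],
    [[-70, 420, 0], 0, 85],
  ],
)

```text
clock: 4.0
position: [0.4992, 0.2808, 0.405]
ee_rot: [0.708, -0.0, 0.707, -0.0]
contact_force: [0.3, 0.1, -0.5]
width: 0.0851
```

move_arm(
  rows=[
    [[0, 100, 0], 0, 85],
    [[0, 100, 0], 0, 85],
    [[0, 100, 0], 0, 85],
    [[0, 100, 0], 0, 85],
  ],
)

```text
clock: 4.33
position: [0.4989, 0.3851, 0.4034]
ee_rot: [0.707, -0.001, 0.707, 0.002]
contact_force: [-0.5, -1.0, 0.5]
width: 0.0849
```

```bash
python3 - <<'E'
from h import *
cal=viewer.get_calibration("wrist")
shot("wrist","w2"); go([0.48,0.4,0.42],[1,0])
for n in ["receiver","cover","cover_handle","beaker","wash_bottle"]:
    for r in finder.trace(n,"wrist")[:3]:
        if r["score"]>.2: print(n,round(r["score"],2),np.round(r["centre"]),pt(cal,r["centre"],.2 if n=="cover_handle" else .173).round(3),pt(cal,r["centre"],0).round(3),cv2.minAreaRect(np.argwhere(r["mask"])[:,::-1].astype(np.float32)))
E
```

```text
tcp [0.4991 0.3825 0.4037] w 0.085 F [-0.2  0.2 -0.4] clk 4.38 q [ 0.54  0.33  1.02 -0.    1.8   0.54]
shift [[-16.3, 17.5, -19.1], np.float64(0.002)]
receiver 0.91 [291. 205.] [0.457 0.336 0.173] [0.438 0.28  0.   ] ((286.6300048828125, 205.4099884033203), (142.9770050048828, 122.18804931640625), 81.8698959350586)
receiver 0.44 [328. 314.] [0.511 0.156 0.173] [0.517 0.018 0.   ] ((327.0, 312.0), (16.0, 12.0), 90.0)
cover 0.79 [283. 235.] [0.444 0.291 0.173] [0.418 0.214 0.   ] ((284.7938537597656, 234.7728271484375), (76.33356475830078, 105.4085922241211), 77.25471496582031)
cover_handle 0.71 [284. 237.] [0.449 0.3   0.2  ] [0.42 0.21 0.  ] ((284.49542236328125, 234.4534149169922), (75.13758850097656, 104.526123046875), 77.25471496582031)
beaker 0.73 [396. 243.] [0.608 0.279 0.173] [0.658 0.196 0.   ] ((400.7176513671875, 247.67062377929688), (60.957454681396484, 54.232608795166016), 49.398704528808594)
wash_bottle 0.72 [310.  24.] [0.485 0.558 0.173] [0.479 0.606 0.   ] ((310.0, 28.0), (56.0, 54.0), 90.0)
```

View pics/w2.png

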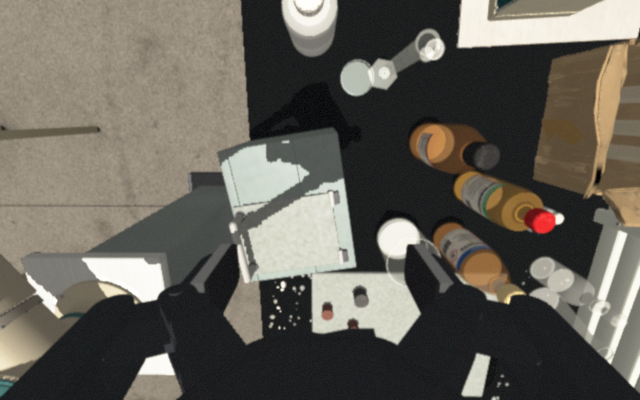

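```bash
python3 - <<'E'
from h import *
shot("wrist","w3",4,(205,115,365,300))
E
```

```text
(no output)
```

View pics/w3.png

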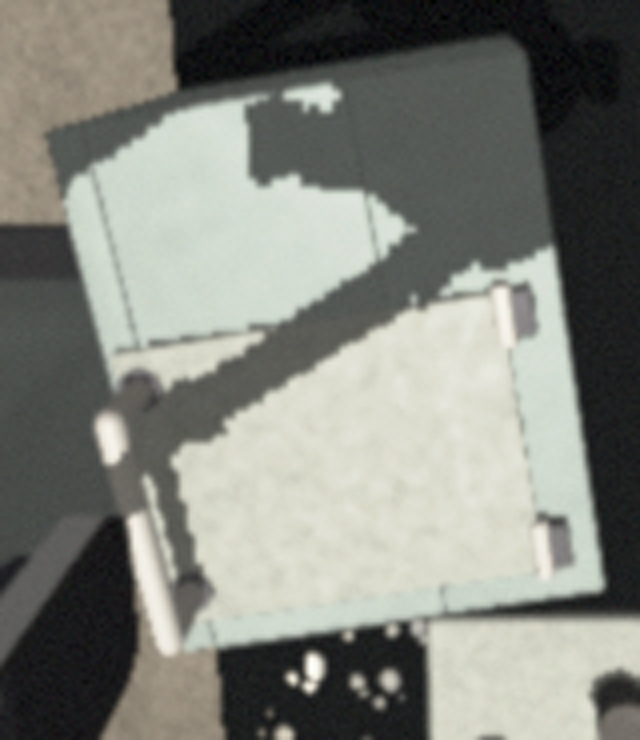

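```bash
cat >> h.py <<'E'
def fit(P,Q):
    P=np.array(P,float);Q=np.array(Q,float); p=P.mean(0);q=Q.mean(0); H=(P-p).T@(Q-q)
    th=np.arctan2(H[0,1]-H[1,0],H[0,0]+H[1,1]); R=np.array([[np.cos(th),-np.sin(th)],[np.sin(th),np.cos(th)]])
    t=q-R@p; print("yaw",th,"t",t.round(4),"res",((P@R.T+t-Q)*1000).round(1).tolist()); return th,R,t
E
python3 - <<'E'
from h import *
cal=viewer.get_calibration("wrist")
f=lambda u,v,z: pt(cal,(205+u/4,115+v/4),z)[:2]
Q=[f(48,132,.165),f(524,36,.165),f(606,590,.165)]
th,R,t=fit([(-.077,.132),(.087,.132),(.087,-.07)],Q)
for nm,u,v,z in [("covLF",113,352,.173),("covLB",495,290,.173),("covRB",538,572,.173),("hingeL",508,315,.175),("hingeR",548,545,.175),("barL",112,435,.207),("barR",170,640,.207)]:
    print(nm,(R.T@(f(u,v,z)-t)).round(4))
sc=viewer.get_calibration("scene")
W=lambda x,y,z: np.r_[R@np.array([x,y])+t,z]
im=viewer.get_image("scene").copy()
for x,y in [(-.077,.132),(.087,.132),(.087,-.07),(-.077,-.07)]:
    for z in (0,.165):
        cv2.circle(im,tuple(int(round(a)) for a in proj(sc,W(x,y,z))),1,(255,0,0),-1)
im=cv2.resize(im[150:270,190:350],None,fx=4,fy=4,interpolation=cv2.INTER_CUBIC); cv2.imwrite("pics/s4.png",im[:,:,::-1])
E
```

```text
yaw 0.16683687860136082 t [0.4564 0.2917] res [[-1.3, 1.0], [0.7, -2.7], [0.7, 1.7]]
covLF [-0.0711  0.0539]
covLB [0.0636 0.0534]
covRB [ 0.0619 -0.0554]
hingeL [0.0666 0.0444]
hingeR [ 0.0672 -0.0441]
barL [-0.0659  0.0353]
barR [-0.0655 -0.0411]
```

View pics/s4.png

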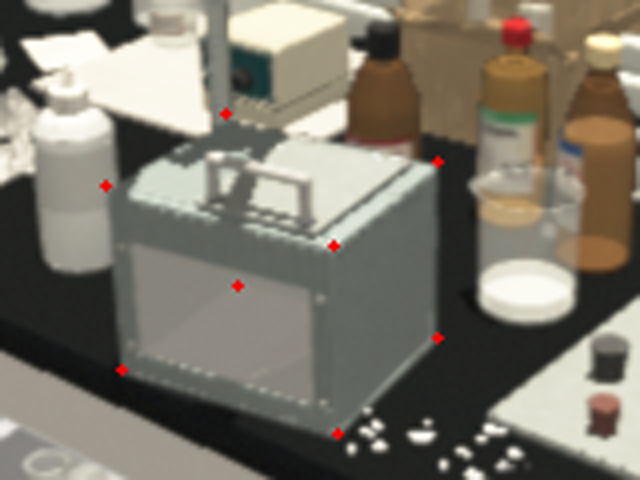

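```bash
cat >> h.py <<'E'
TH=.167; T0=np.array([.4564,.2917]); RB=np.array([[np.cos(TH),-np.sin(TH)],[np.sin(TH),np.cos(TH)]])
def W(x,y,z): return np.r_[RB@np.array([x,y])+T0,z]
BX=RB[:,0]
def boxpose():
    s,_=Rt(); return RB.T@(s["position"][:2]-T0), s["position"][2]
E
python3 - <<'E'
from h import *
print(W(-.065,0,.194)); go(W(-.065,-.001,.27),BX); go(W(-.065,-.001,.194),BX)
E
```

```text
[0.39230429 0.28089539 0.194     ]
tcp [0.4995 0.3795 0.4055] w 0.0852 F [ 0.4  0.2 -0.8] clk 4.73 q [ 0.54  0.32  1.02 -0.    1.8   0.54]
shift [[135.3, -99.8, -107.1], np.float64(-0.169)]
tcp [0.4995 0.3795 0.4055] w 0.0852 F [ 0.4  0.2 -0.8] clk 4.73 q [ 0.54  0.32  1.02 -0.    1.8   0.54]
shift [[211.3, -99.7, -107.2], np.float64(-0.169)]
```

move_arm(
  rows=[
    [[50, -100, -107], -0.17, 60],
    [[50, -100, -107], -0.17, 60],
    [[80, -100, -107], -0.17, 60],
    [[110, -100, -107], -0.17, 60],
    [[135, -100, -107], -0.17, 60],
    [[135, -100, -107], -0.17, 60],
    [[135, -100, -107], -0.17, 60],
    [[135, -100, -107], -0.17, 60],
  ],
)

```text
clock: 5.4
position: [0.3948, 0.2806, 0.2725]
ee_rot: [0.707, -0.059, 0.702, 0.059]
contact_force: [-0.4, -0.6, 1.1]
width: 0.0601
```

```bash
python3 - <<'E'
from h import *
shot("wrist","w4"); go(W(-.065,-.001,.194),BX)
E
```

```text
tcp [0.3958 0.2812 0.2734] w 0.0601 F [-0.4  0.2  0.6] clk 5.45 q [ 0.48  0.11  1.61 -0.    1.41  0.31]
shift [[79.4, -0.9, -4.1], np.float64(0.0)]
```

View pics/w4.png

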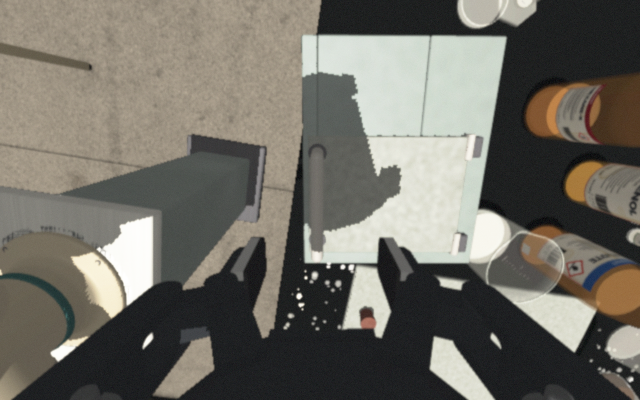

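move_arm(
  rows=[
    [[40, -1, -4], 0, 60],
    [[79, -1, -4], 0, 60],
    [[79, -1, -4], 0, 60],
    [[79, -1, -4], 0, 60],
    [[79, -1, -4], 0, 60],
  ],
)

```text
clock: 5.87
position: [0.3956, 0.2815, 0.1974]
ee_rot: [0.709, -0.058, 0.7, 0.061]
contact_force: [0.1, -0.3, 0.3]
width: 0.06
```

```bash
python3 - <<'E'
from h import *
shot("scene","s5",4,(190,120,350,260)); shot("wrist","w5"); go(W(-.065,-.001,.194),BX)
E
```

```text
tcp [0.3953 0.2813 0.1975] w 0.0601 F [1.  0.7 0.6] clk 5.97 q [ 0.48  0.16  1.75 -0.    1.22  0.31]
shift [[3.5, -0.9, -3.1], np.float64(0.001)]
```

View pics/s5.png

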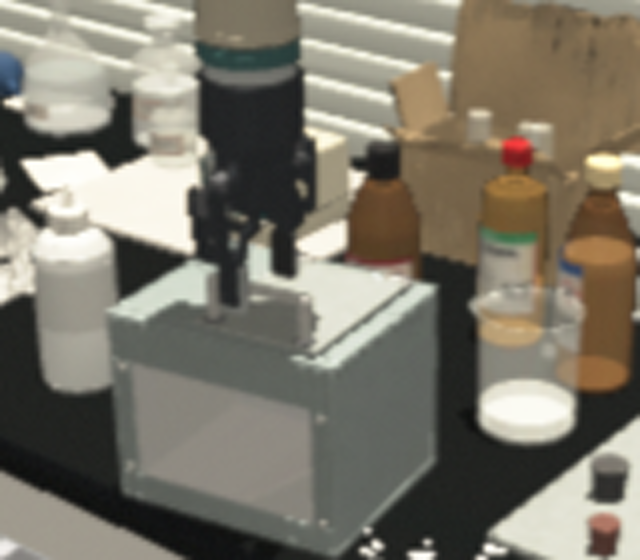

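View pics/w5.png

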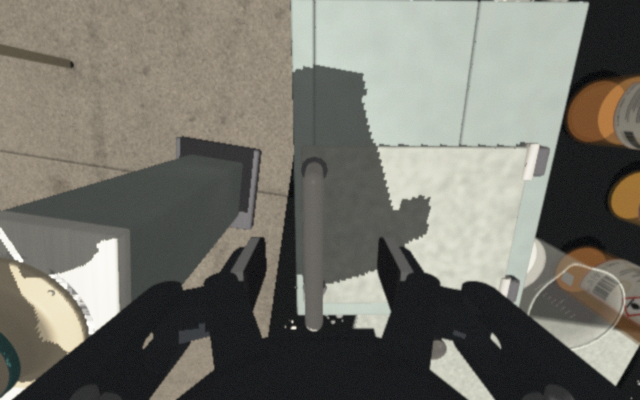

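move_arm(
  rows=[
    [[2, 0, -3], 0, 0],
    [[2, 0, -3], 0, 0],
    [[2, 0, -3], 0, 0],
    [[2, 0, -3], 0, 0],
    [[2, 0, -3], 0, 0],
    [[2, 0, -3], 0, 0],
    [[2, 0, -3], 0, 0],
    [[2, 0, -3], 0, 0],
  ],
  force=25,
)

```text
clock: 6.63
position: [0.3915, 0.2807, 0.196]
ee_rot: [0.709, -0.057, 0.7, 0.061]
contact_force: [-3.7, -0.9, 5.0]
width: 0.0089
```

```bash
python3 - <<'E'
from h import *
shot("scene","s6",4,(190,120,350,260)); go(W(-.065,-.001,.194),BX); print(boxpose())
xb,z0=boxpose(); 
# arc in tool axes (x down, z along box x)
for a in np.arange(0,1.8,.1):
    u=np.array([-np.cos(a),np.sin(a)]);n=np.array([np.sin(a),np.cos(a)]); p=130*u+36*n-np.array([-130,36]); print(round(a,2),"x",round(-p[1]),"z",round(p[0]))
E
```

```text
tcp [0.3915 0.2807 0.196 ] w 0.0089 F [-2.8 -0.6  5.1] clk 6.68 q [ 0.48  0.15  1.76 -0.    1.21  0.31]
shift [[2.0, -1.0, 0.8], np.float64(0.0)]
(array([-6.58298264e-02, -2.77360072e-05]), np.float64(0.1960280215086699))
0.0 x 0 z 0
0.1 x -13 z 4
0.2 x -25 z 10
0.3 x -37 z 16
0.4 x -48 z 24
0.5 x -58 z 33
0.6 x -67 z 43
0.7 x -75 z 54
0.8 x -82 z 65
0.9 x -88 z 77
1.0 x -93 z 90
1.1 x -96 z 103
1.2 x -98 z 116
1.3 x -99 z 130
1.4 x -98 z 143
1.5 x -96 z 157
1.6 x -93 z 170
1.7 x -88 z 182
```

View pics/s6.png

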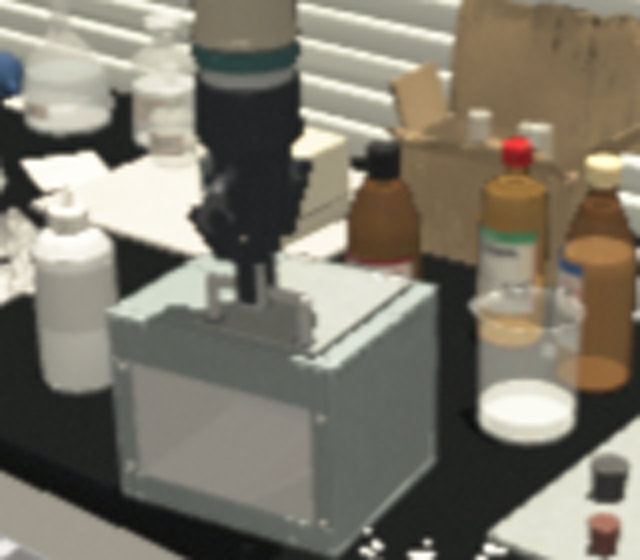

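move_arm(
  rows=[
    [[-6, 0, 2], 0, 0],
    [[-13, 0, 4], 0, 0],
    [[-25, 0, 10], 0, 0],
    [[-37, 0, 16], 0, 0],
    [[-48, 0, 24], 0, 0],
    [[-58, 0, 33], 0, 0],
    [[-67, 0, 43], 0, 0],
    [[-67, 0, 43], 0, 0],
  ],
)

```text
clock: 7.35
position: [0.4338, 0.2876, 0.2658]
ee_rot: [0.709, -0.057, 0.7, 0.061]
contact_force: [-3.9, -0.2, 4.2]
width: 0.0088
```

```bash
python3 - <<'E'
from h import *
shot("scene","s7",4,(190,110,350,260)); go(W(-.065,-.001,.194),BX); print(boxpose())
E
```

```text
tcp [0.4329 0.2875 0.265 ] w 0.009 F [-4.6 -0.4  3.5] clk 7.4 q [0.45 0.17 1.57 0.   1.39 0.28]
shift [[70.5, -1.1, -42.0], np.float64(-0.0)]
(array([-0.02388624, -0.00023382]), np.float64(0.2650278547081982))
```

View pics/s7.png

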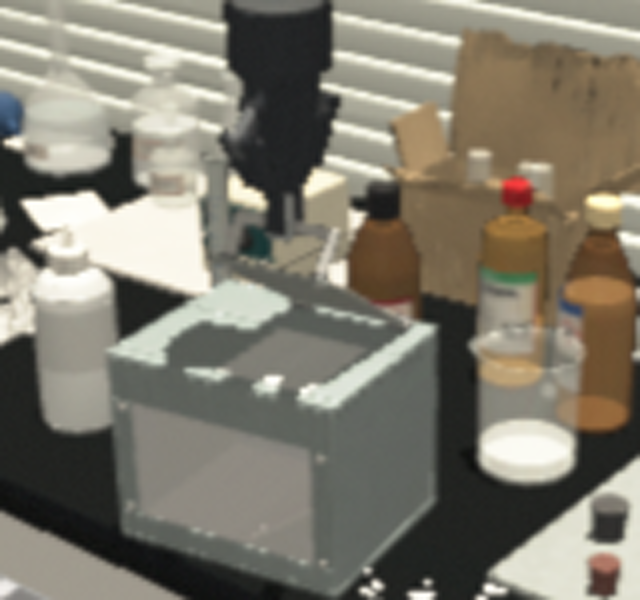

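move_arm(
  rows=[
    [[-8, 0, 11], 0, 0],
    [[-15, 0, 22], 0, 0],
    [[-21, 0, 34], 0, 0],
    [[-26, 0, 47], 0, 0],
    [[-29, 0, 60], 0, 0],
    [[-31, 0, 73], 0, 0],
    [[-32, 0, 87], 0, 0],
    [[-32, 0, 87], 0, 0],
  ],
)

```text
clock: 8.07
position: [0.5211, 0.302, 0.2986]
ee_rot: [0.71, -0.057, 0.699, 0.061]
contact_force: [0.1, -0.3, 4.2]
width: 0.0088
```

```bash
python3 - <<'E'
from h import *
shot("scene","s8",4,(190,110,350,260)); go(W(-.065,-.001,.194),BX); print(boxpose())
E
```

```text
tcp [0.5197 0.3018 0.2986] w 0.0087 F [-1.2 -1.4  4.3] clk 8.12 q [0.41 0.28 1.34 0.   1.51 0.24]
shift [[102.8, -0.9, -130.5], np.float64(-0.001)]
(array([ 0.06407902, -0.00058648]), np.float64(0.29862760929258375))
```

View pics/s8.png

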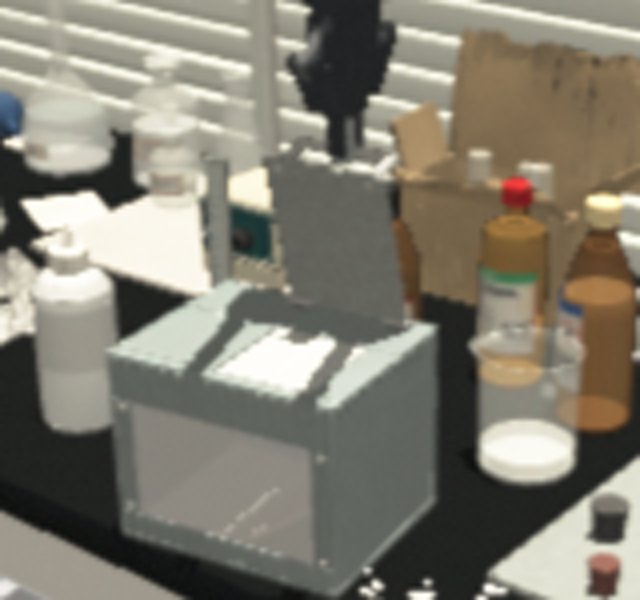

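move_arm(
  rows=[
    [[1, 0, 13], 0, 0],
    [[3, 0, 27], 0, 0],
    [[6, 0, 40], 0, 0],
    [[11, 0, 52], 0, 0],
    [[16, 0, 64], 0, 0],
    [[16, 0, 64], 0, 0],
    [[16, 0, 64], 0, 0],
  ],
)

```text
clock: 8.7
position: [0.5837, 0.3123, 0.2825]
ee_rot: [0.709, -0.057, 0.7, 0.06]
contact_force: [-0.4, -0.4, 0.4]
width: 0.0085
```

move_arm(
  rows=[
    [[0, 0, 0], 0, 24],
    [[0, 0, 0], 0, 24],
    [[0, 0, 0], 0, 24],
    [[-10, 0, 0], 0, 24],
    [[-40, 0, 0], 0, 24],
    [[-80, 0, 0], 0, 24],
    [[-110, 0, -20], 0, 24],
    [[-110, 0, -20], 0, 24],
  ],
)

```text
clock: 9.37
position: [0.5617, 0.3091, 0.4019]
ee_rot: [0.713, -0.056, 0.696, 0.062]
contact_force: [0.2, -0.2, 2.2]
width: 0.0237
```

```bash
python3 - <<'E'
from h import *
shot("scene","s9",4,(190,110,350,260)); shot("wrist","w9"); go(W(-.065,-.001,.194),BX); print(boxpose())
E
```

```text
tcp [0.5623 0.3087 0.3957] w 0.0243 F [ 0.5  0.4 -0.4] clk 9.47 q [0.39 0.33 1.03 0.   1.76 0.23]
shift [[198.4, -1.2, -176.0], np.float64(-0.0)]
(array([ 0.1072534 , -0.00084472]), np.float64(0.39569493752476337))
```

View pics/s9.png

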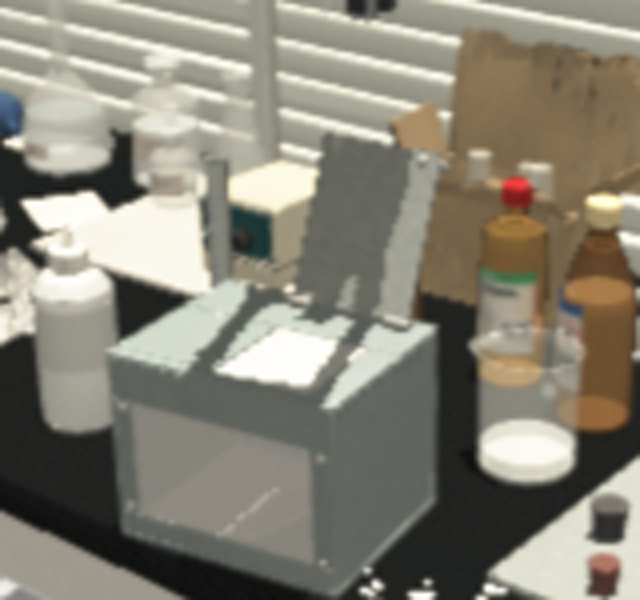

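View pics/w9.png

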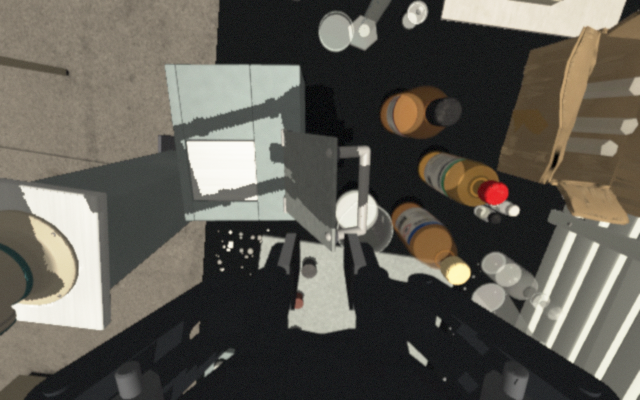

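```bash
python3 - <<'E'
from h import *
go([.582,.083,.25],BX)
E
```

```text
tcp [0.5623 0.3087 0.3957] w 0.0243 F [ 0.5  0.4 -0.4] clk 9.47 q [0.39 0.33 1.03 0.   1.76 0.23]
shift [[144.2, -226.6, -20.7], np.float64(-0.0)]
```

move_arm(
  rows=[
    [[0, -60, -10], 0, 60],
    [[0, -110, -20], 0, 60],
    [[20, -160, -20], 0, 60],
    [[80, -200, -20], 0, 60],
    [[120, -227, -20], 0, 60],
    [[144, -227, -20], 0, 60],
    [[144, -227, -20], 0, 60],
    [[144, -227, -20], 0, 60],
  ],
)

```text
clock: 10.13
position: [0.5781, 0.0789, 0.2417]
ee_rot: [0.706, -0.056, 0.704, 0.059]
contact_force: [-0.6, 0.2, -1.0]
width: 0.0602
```

```bash
python3 - <<'E'
from h import *
shot("wrist","w10"); go([.582,.083,.25],BX)
cal=viewer.get_calibration("wrist")
for r in finder.trace("stopper_1_mid","wrist")+finder.trace("stopper_2_mid","wrist"): print(round(r["score"],2),r["centre"],pt(cal,r["centre"],.025))
E
```

```text
tcp [0.5795 0.0805 0.2444] w 0.0598 F [-0.8 -0.3  0.1] clk 10.18 q [ 0.01  0.28  1.47  0.01  1.39 -0.15]
shift [[-5.6, 2.1, 2.9], np.float64(-0.004)]
0.49 [257.5, 302.3] [ 0.5190018  -0.12785595  0.025     ]
0.39 [305.8, 228.3] [0.57263737 0.00086815 0.025     ]
0.7 [306.3, 227.4] [0.57312078 0.00229424 0.025     ]
```

View pics/w10.png

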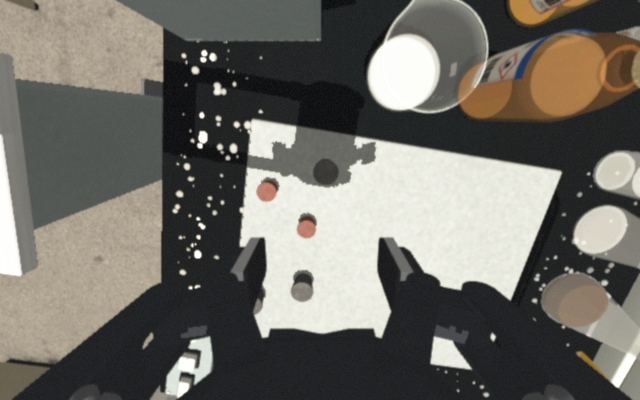

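```bash
python3 - <<'E'
from h import *
cal=viewer.get_calibration("wrist")
for p in [(325,171),(266,189),(306,227),(302,287)]:
    print(p,pt(cal,p,.025).round(4))
p=pt(cal,(325,171),.025); print("beaker",pt(cal,(404,72),0)); go([p[0],p[1],.013],BX)
E
```

```text
(325, 171) [0.5916 0.0859 0.025 ]
(266, 189) [0.5176 0.049  0.025 ]
(306, 227) [0.5787 0.0035 0.025 ]
(302, 287) [ 0.5872 -0.0922  0.025 ]
beaker [0.6720819  0.22565331 0.        ]
tcp [0.5829 0.083  0.25  ] w 0.0601 F [-0.1 -0.6 -0. ] clk 10.28 q [ 0.02  0.28  1.46  0.01  1.39 -0.15]
shift [[237.2, -0.0, 4.8], np.float64(-0.001)]
```

move_arm(
  rows=[
    [[60, 0, 2], 0, 60],
    [[120, 0, 2], 0, 60],
    [[170, 0, 2], 0, 60],
    [[200, 0, 2], 0, 60],
    [[200, 0, 2], 0, 60],
    [[200, 0, 2], 0, 60],
  ],
)

```text
clock: 10.78
position: [0.5849, 0.0867, 0.0457]
ee_rot: [0.707, -0.056, 0.702, 0.062]
contact_force: [-1.3, 0.1, 0.1]
width: 0.0599
```

```bash
python3 - <<'E'
from h import *
go([.586,.083,.013],BX);shot("wrist","w11"); cal=viewer.get_calibration("wrist"); print(proj(cal,[.586,.083,.025]))
E
```

```text
tcp [0.5849 0.0867 0.0457] w 0.0599 F [-1.3  0.1  0.1] clk 10.78 q [ 0.02  0.45  1.73  0.01  0.95 -0.15]
shift [[32.6, -4.1, 0.1], np.float64(0.0)]
[317.31668463 236.2550987 ]
```

View pics/w11.png

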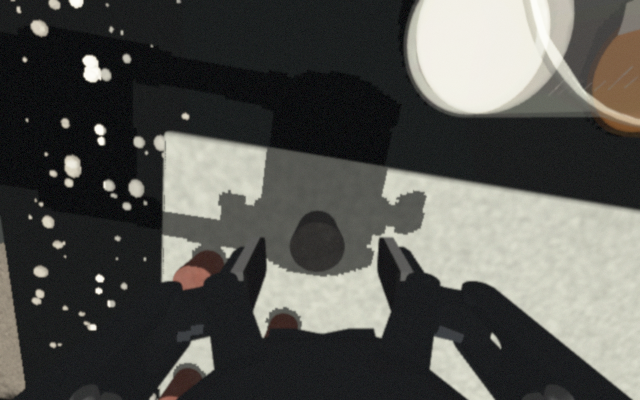

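move_arm(
  rows=[
    [[20, -3, 0], 0, 60],
    [[33, -4, 0], 0, 60],
    [[33, -4, 0], 0, 60],
    [[33, -4, 0], 0, 20],
    [[33, -4, 0], 0, 20],
    [[33, -4, 0], 0, 20],
    [[33, -4, 0], 0, 20],
    [[33, -4, 0], 0, 20],
  ],
  force=40,
)

```text
clock: 11.5
position: [0.5906, 0.0834, 0.019]
ee_rot: [0.711, -0.056, 0.698, 0.062]
contact_force: [-0.9, 0.9, 6.0]
width: 0.0306
```

move_arm(
  rows=[
    [[-40, 0, 0], 0, 20],
    [[-80, 0, 0], 0, 20],
    [[-120, 0, 0], 0, 20],
    [[-160, 0, 0], 0, 20],
    [[-200, 0, 0], 0, 20],
    [[-220, 0, 0], 0, 20],
  ],
)

```text
clock: 12.0
position: [0.5889, 0.0814, 0.247]
ee_rot: [0.715, -0.056, 0.694, 0.062]
contact_force: [1.3, 0.3, -0.4]
width: 0.0307
```

```bash
python3 - <<'E'
from h import *
shot("wrist","w12");go(W(-.022,0,.215),BX)
E
```

```text
tcp [0.5904 0.0814 0.2496] w 0.031 F [2.1 0.7 3. ] clk 12.05 q [ 0.01  0.28  1.46  0.01  1.37 -0.16]
shift [[31.3, 229.5, -120.2], np.float64(0.001)]
```

View pics/w12.png

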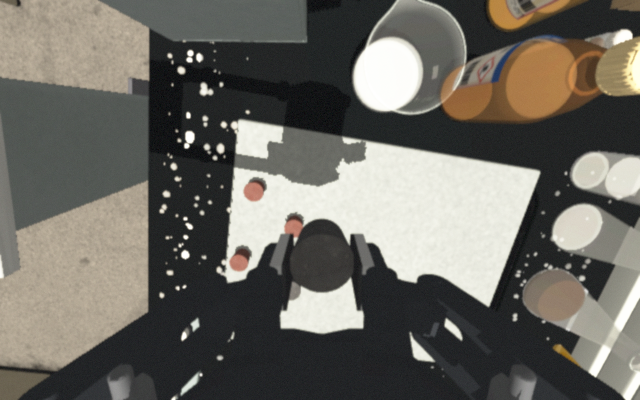

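move_arm(
  rows=[
    [[0, 35, -20], 0, 20],
    [[0, 75, -40], 0, 20],
    [[0, 115, -60], 0, 20],
    [[0, 155, -80], 0, 20],
    [[0, 190, -100], 0, 20],
    [[0, 220, -116], 0, 20],
    [[20, 229, -116], 0, 20],
    [[31, 229, -116], 0, 20],
  ],
)

```text
clock: 12.72
position: [0.437, 0.2912, 0.2165]
ee_rot: [0.718, -0.057, 0.691, 0.064]
contact_force: [-0.1, -0.4, -0.7]
width: 0.0308
```

```bash
python3 - <<'E'
from h import *
shot("wrist","w13");go(W(-.018,0,.122),BX)
E
```

```text
tcp [0.4365 0.2893 0.2141] w 0.0306 F [-1.   0.  -1.2] clk 12.77 q [ 0.46  0.19  1.67 -0.01  1.25  0.29]
shift [[92.1, -1.3, -1.1], np.float64(0.004)]
```

View pics/w13.png

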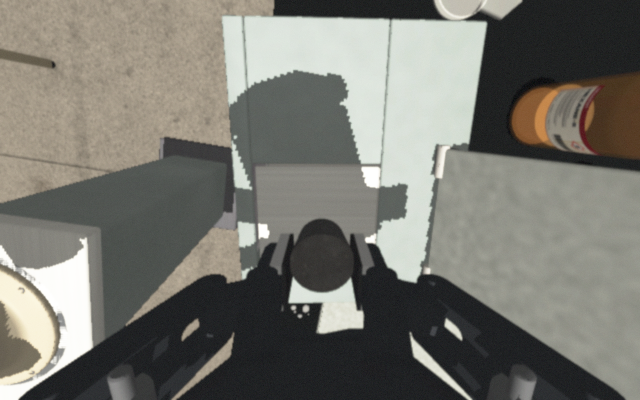

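```bash
cat >> h.py <<'E'
_go=go
def go(*a):
    _go(*a); s,R=Rt(); print("tilt box-frame x,y",(RB.T@R[:2,0]).round(4))
E
python3 - <<'E'
from h import *
go(W(-.018,0,.122),BX)
E
```

```text
tcp [0.4365 0.2893 0.2141] w 0.0306 F [-1.   0.  -1.2] clk 12.77 q [ 0.46  0.19  1.67 -0.01  1.25  0.29]
shift [[92.1, -1.3, -1.1], np.float64(0.004)]
tilt box-frame x,y [0.0345 0.0042]
```

move_arm(
  rows=[
    [[30, -1, -1], 0, 20],
    [[55, -1, -1], 0, 20],
    [[75, -1, -1], 0, 20],
    [[92, -1, -1], 0, 20],
    [[92, -1, -1], 0, 20],
    [[92, -1, -1], 0, 20],
    [[92, -1, -1], 0, 20],
  ],
)

```text
clock: 13.35
position: [0.4382, 0.2887, 0.123]
ee_rot: [0.716, -0.058, 0.693, 0.063]
contact_force: [-2.7, -0.7, -0.4]
width: 0.0304
```

```bash
python3 - <<'E'
from h import *
shot("wrist","w14");go(W(-.018,0,.122),BX);shot("scene","s14",4,(190,110,350,260))
E
```

```text
tcp [0.4385 0.2888 0.1232] w 0.0306 F [-3.3 -1.2 -1. ] clk 13.4 q [ 0.45  0.27  1.8  -0.01  1.03  0.29]
shift [[1.2, -0.1, 0.1], np.float64(0.004)]
tilt box-frame x,y [0.0344 0.0042]
```

View pics/w14.png

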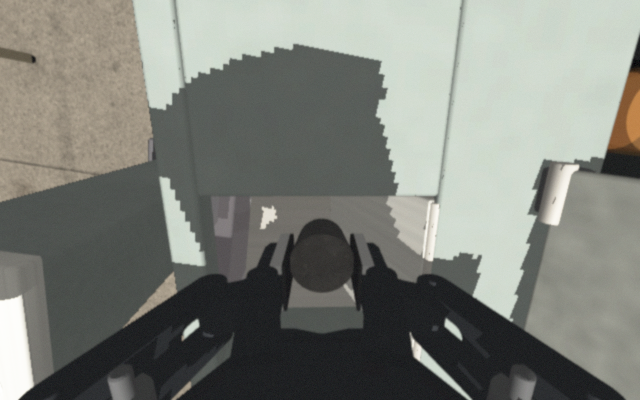

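View pics/s14.png

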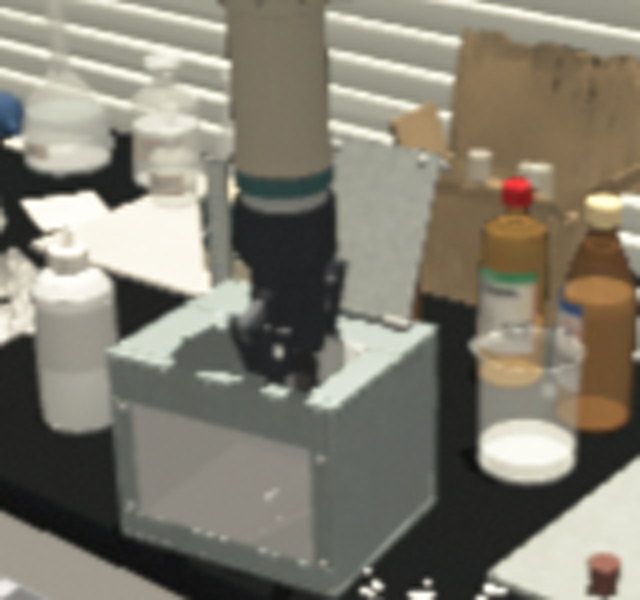

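move_arm(
  rows=[
    [[0, 0, 0], 0, 46],
    [[0, 0, 0], 0, 46],
    [[0, 0, 0], 0, 46],
    [[0, 0, 0], 0, 46],
    [[0, 0, 0], 0, 46],
    [[0, 0, 0], 0, 46],
  ],
)

```text
clock: 13.95
position: [0.4387, 0.2888, 0.1234]
ee_rot: [0.717, -0.058, 0.692, 0.063]
contact_force: [-3.3, -1.1, 0.6]
width: 0.0461
```

```bash
python3 - <<'E'
from h import *
shot("wrist","w15");go(W(-.018,0,.22),BX);shot("scene","s15",4,(190,150,350,260))
E
```

```text
tcp [0.4388 0.2888 0.1234] w 0.0459 F [-3.8 -1.7  1.3] clk 14.0 q [ 0.45  0.27  1.8  -0.01  1.03  0.29]
shift [[-96.6, 0.3, 3.2], np.float64(0.004)]
tilt box-frame x,y [0.0352 0.0041]
```

View pics/w15.png

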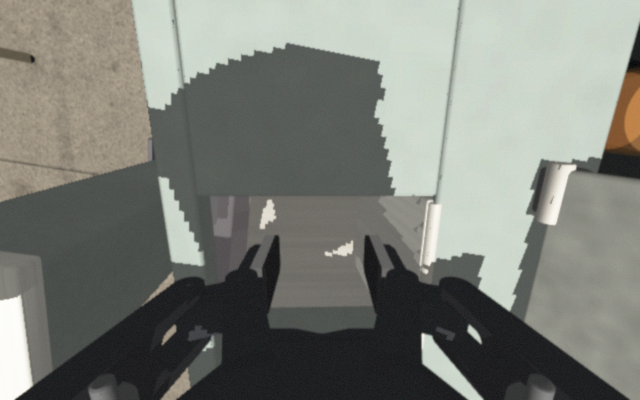

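View pics/s15.png

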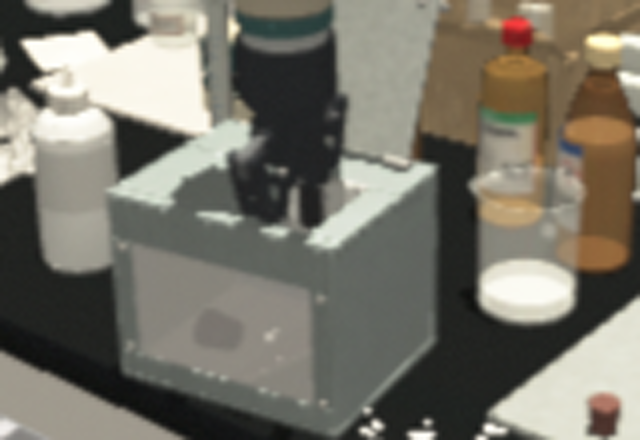

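move_arm(
  rows=[
    [[-25, 0, 0], 0, 46],
    [[-50, 0, 0], 0, 46],
    [[-80, 0, 0], 0, 46],
    [[-100, 0, 0], 0, 46],
    [[-100, 0, 0], 0, 46],
    [[-100, 0, 0], 0, 46],
  ],
)

```text
clock: 14.55
position: [0.4379, 0.2889, 0.2252]
ee_rot: [0.719, -0.057, 0.69, 0.064]
contact_force: [-0.6, -0.4, -0.5]
width: 0.0459
```

```bash
python3 - <<'E'
from h import *
go([.515,.046,.14],BX);shot("scene","s16",4,(190,150,350,260))
E
```

```text
tcp [0.4379 0.2889 0.2252] w 0.0459 F [-0.6 -0.4 -0.5] clk 14.55 q [ 0.45  0.18  1.65 -0.01  1.27  0.29]
shift [[85.2, -252.9, 31.1], np.float64(0.004)]
tilt box-frame x,y [0.0425 0.0059]
```

View pics/s16.png

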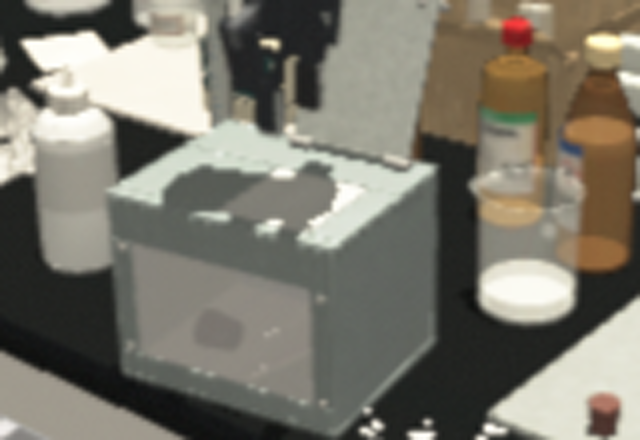

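move_arm(
  rows=[
    [[0, -40, 5], 0, 56],
    [[0, -80, 10], 0, 56],
    [[0, -120, 15], 0, 56],
    [[0, -160, 20], 0, 56],
    [[0, -200, 25], 0, 56],
    [[0, -235, 30], 0, 56],
    [[20, -253, 31], 0, 56],
    [[60, -253, 31], 0, 56],
  ],
)

```text
clock: 15.27
position: [0.5178, 0.0405, 0.166]
ee_rot: [0.722, -0.057, 0.687, 0.06]
contact_force: [1.5, 0.7, -0.9]
width: 0.0561
```

```bash
python3 - <<'E'
from h import *
cal=viewer.get_calibration("wrist");shot("wrist","w17");go([.515,.046,.014],BX); print(proj(cal,[.5145,.046,.025]))
import pickle; pickle.dump(cal,open("cal.p","wb"))
E
```

```text
tcp [0.5093 0.0426 0.1555] w 0.0561 F [-3.1  1.  -4.7] clk 15.32 q [-0.06  0.22  1.78  0.01  1.11 -0.23]
shift [[141.7, 1.5, 2.1], np.float64(-0.0)]
tilt box-frame x,y [0.0286 0.0063]
[311.91069323 180.89158766]
```

View pics/w17.png

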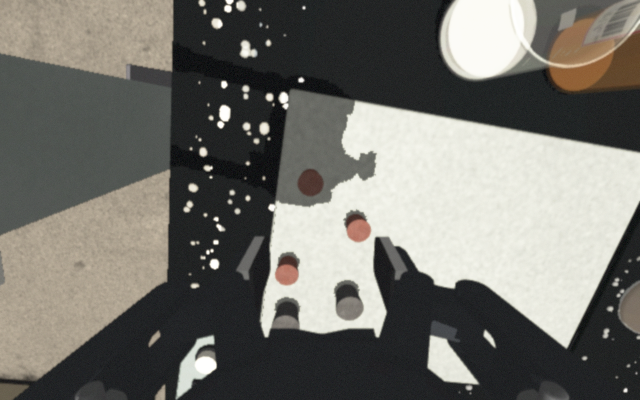

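move_arm(
  rows=[
    [[40, 1, 1], 0, 56],
    [[80, 1, 1], 0, 56],
    [[115, 1, 1], 0, 56],
    [[141, 1, 1], 0, 56],
    [[141, 1, 1], 0, 56],
    [[141, 1, 1], 0, 15],
    [[141, 1, 1], 0, 15],
    [[141, 1, 1], 0, 15],
  ],
)

```text
clock: 15.98
position: [0.5157, 0.0454, 0.0166]
ee_rot: [0.716, -0.056, 0.693, 0.062]
contact_force: [0.4, -0.7, 0.4]
width: 0.0245
```

move_arm(
  rows=[
    [[0, 0, 0], 0, 15],
    [[0, 0, 0], 0, 15],
    [[-20, 0, 0], 0, 15],
    [[-60, 0, 0], 0, 15],
    [[-100, 0, 0], 0, 15],
    [[-140, 0, 0], 0, 15],
    [[-180, 0, 0], 0, 15],
    [[-200, 0, 0], 0, 15],
  ],
)

```text
clock: 16.65
position: [0.5116, 0.0432, 0.223]
ee_rot: [0.719, -0.057, 0.69, 0.061]
contact_force: [0.1, -0.2, 0.3]
width: 0.0245
```

```bash
python3 - <<'E'
from h import *
shot("wrist","w18");go(W(-.018,0,.215),BX)
E
```

```text
tcp [0.5132 0.0431 0.2254] w 0.0244 F [1.6 0.2 1.7] clk 16.7 q [-0.06  0.16  1.67  0.01  1.26 -0.23]
shift [[9.3, 254.6, -33.1], np.float64(0.0)]
tilt box-frame x,y [0.0474 0.002 ]
```

View pics/w18.png

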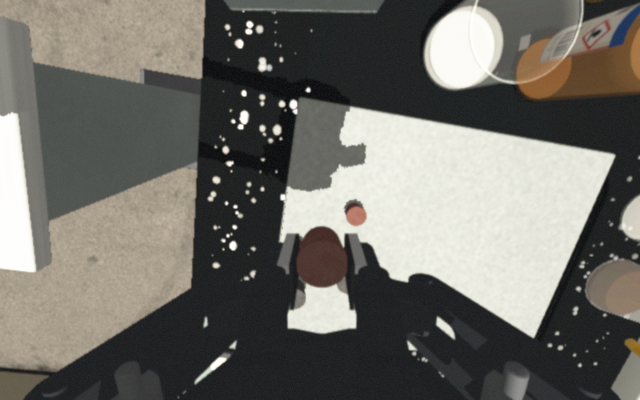

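```bash
cat >> h.py <<'E'
def settle(n=4):
    for i in range(n):
        viewer.get_image("top"); s,R=Rt(); print("tilt",(RB.T@R[:2,0]).round(4),s["position"].round(4))
E
python3 - <<'E'
from h import *
settle(5); go(W(-.018,0,.215),BX)
E
```

```text
tilt [0.0443 0.0028] [0.5124 0.0431 0.2224]
tilt [0.0388 0.004 ] [0.5106 0.0432 0.2195]
tilt [0.0344 0.005 ] [0.5093 0.0433 0.2174]
tilt [0.0314 0.0057] [0.5086 0.0433 0.216 ]
tilt [0.0298 0.006 ] [0.5083 0.0433 0.2153]
tcp [0.5083 0.0433 0.2153] w 0.0244 F [-1.4  0.7  0.2] clk 16.95 q [-0.06  0.17  1.69  0.01  1.26 -0.23]
shift [[1.0, 253.5, -27.8], np.float64(0.0)]
tilt box-frame x,y [0.0298 0.006 ]
```

move_arm(
  rows=[
    [[-10, 40, -5], 0, 15],
    [[-15, 80, -9], 0, 15],
    [[-15, 120, -13], 0, 15],
    [[-15, 160, -18], 0, 15],
    [[-15, 200, -23], 0, 15],
    [[-10, 240, -28], 0, 15],
    [[1, 253, -28], 0, 15],
    [[1, 253, -28], 0, 15],
  ],
)

```text
clock: 17.62
position: [0.4358, 0.2903, 0.2112]
ee_rot: [0.712, -0.058, 0.696, 0.063]
contact_force: [0.2, -0.0, -0.9]
width: 0.0248
```

```bash
python3 - <<'E'
from h import *
settle(3); shot("wrist","w19"); go(W(-.018,0,.120),BX)
E
```

```text
tilt [0.0241 0.0039] [0.4367 0.2884 0.2121]
tilt [0.0258 0.0037] [0.4376 0.2875 0.2129]
tilt [0.0272 0.0041] [0.4383 0.2871 0.2137]
tcp [0.4388 0.2868 0.2143] w 0.0249 F [-0.1 -0.4  0.2] clk 17.82 q [ 0.45  0.2   1.66 -0.    1.26  0.28]
shift [[94.2, 1.4, -2.5], np.float64(-0.001)]
tilt box-frame x,y [0.0284 0.0046]
```

View pics/w19.png

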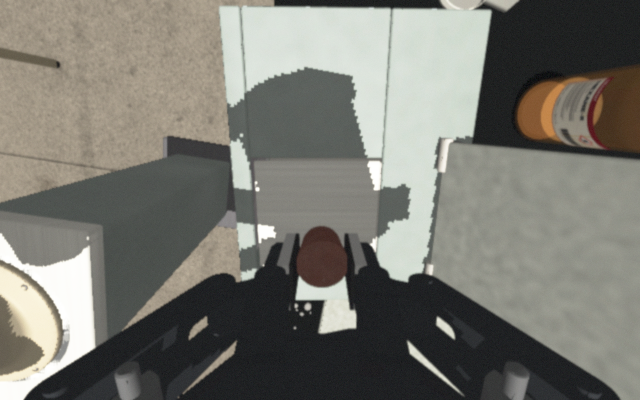

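move_arm(
  rows=[
    [[30, 1, -2], 0, 15],
    [[60, 1, -2], 0, 15],
    [[85, 1, -2], 0, 15],
    [[95, 1, -2], 0, 15],
    [[95, 1, -2], 0, 15],
    [[95, 1, -2], 0, 15],
    [[95, 1, -2], 0, 15],
  ],
)

```text
clock: 18.4
position: [0.4393, 0.2878, 0.1201]
ee_rot: [0.714, -0.056, 0.695, 0.061]
contact_force: [-2.4, -1.2, -1.8]
width: 0.0246
```

```bash
python3 - <<'E'
from h import *
go(W(-.018,0,.120),BX); shot("wrist","w20")
E
```

```text
tcp [0.4393 0.2878 0.1201] w 0.0246 F [-2.4 -1.2 -1.8] clk 18.4 q [ 0.45  0.28  1.8  -0.    1.03  0.29]
shift [[0.1, 1.0, -0.5], np.float64(-0.002)]
tilt box-frame x,y [0.028  0.0044]
```

View pics/w20.png

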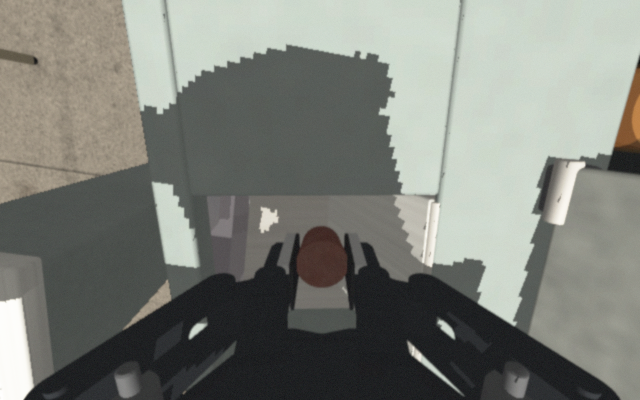

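Flap is steep (edge at column ~432); release.

move_arm(
  rows=[
    [[0, 0, 0], 0, 46],
    [[0, 0, 0], 0, 46],
    [[0, 0, 0], 0, 46],
    [[0, 0, 0], 0, 46],
    [[0, 0, 0], 0, 46],
    [[0, 0, 0], 0, 46],
  ],
)

```text
clock: 18.95
position: [0.4392, 0.288, 0.1206]
ee_rot: [0.715, -0.056, 0.695, 0.061]
contact_force: [-5.1, -2.4, 4.6]
width: 0.0458
```

```bash
python3 - <<'E'
from h import *
shot("wrist","w21");shot("scene","s21",4,(190,150,350,260))
a=cv2.imread("pics/w21.png");b=cv2.imread("pics/s21.png");cv2.imwrite("pics/c21.png",np.vstack([cv2.resize(a[150:350,150:490],(640,376))[:300],cv2.resize(b,(640,440))[140:]]))
E
```

```text
(no output)
```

View pics/c21.png

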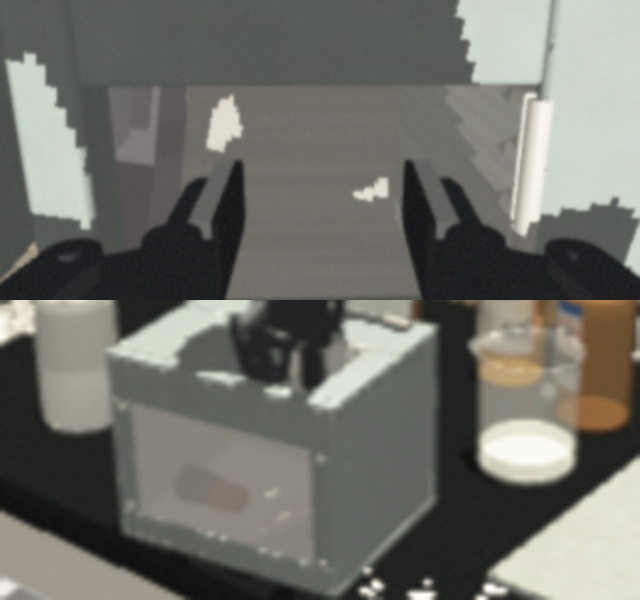

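move_arm(
  rows=[
    [[-25, 0, 0], 0, 46],
    [[-50, 0, 0], 0, 46],
    [[-80, 0, 0], 0, 46],
    [[-100, 0, 0], 0, 46],
    [[-100, 0, 0], 0, 46],
    [[-100, 0, 0], 0, 46],
    [[-100, 0, 0], 0, 46],
  ],
)

```text
clock: 19.63
position: [0.4371, 0.2872, 0.2202]
ee_rot: [0.715, -0.056, 0.694, 0.061]
contact_force: [-0.4, 0.6, -0.7]
width: 0.0459
```

```bash
python3 - <<'E'
from h import *
shot("scene","s22",4,(190,150,350,260));settle(3);go([.574,.002,.16],BX)
E
```

```text
tilt [0.0272 0.004 ] [0.4362 0.2868 0.2192]
tilt [0.0267 0.0039] [0.4361 0.2868 0.2192]
tilt [0.0266 0.0039] [0.4361 0.2868 0.2192]
tcp [0.4361 0.2868 0.2192] w 0.0456 F [0.8 0.2 0.6] clk 19.83 q [ 0.45  0.19  1.65 -0.    1.27  0.29]
shift [[60.4, -303.9, 87.4], np.float64(-0.001)]
tilt box-frame x,y [0.0266 0.0039]
```

View pics/s22.png

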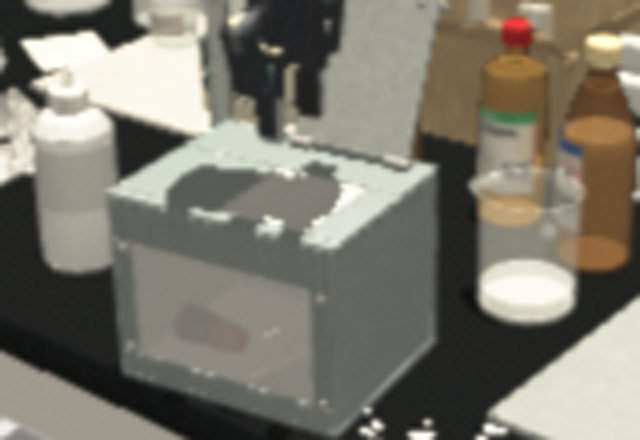

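move_arm(
  rows=[
    [[0, -40, 11], 0, 56],
    [[0, -80, 22], 0, 56],
    [[0, -120, 33], 0, 56],
    [[0, -160, 44], 0, 56],
    [[10, -200, 56], 0, 56],
    [[20, -240, 68], 0, 56],
    [[40, -280, 80], 0, 56],
    [[60, -304, 87], 0, 56],
  ],
)

```text
clock: 20.5
position: [0.5758, -0.0011, 0.1605]
ee_rot: [0.715, -0.056, 0.694, 0.06]
contact_force: [1.2, 0.8, 0.1]
width: 0.0564
```

```bash
python3 - <<'E'
from h import *
settle(4);cal=viewer.get_calibration("wrist");shot("wrist","w23");go([.574,.002,.014],BX); print(proj(cal,[.574,.002,.025]))
import pickle; pickle.dump(cal,open("cal.p","wb"))
E
```

```text
tilt [ 0.0229 -0.0005] [ 0.5756 -0.0058  0.1548]
tilt [0.0203 0.0036] [ 0.5734 -0.0025  0.1558]
tilt [0.0213 0.0054] [ 5.729e-01 -2.000e-04  1.573e-01]
tilt [0.0233 0.0055] [0.5729 0.0013 0.1587]
tcp [0.5732 0.0022 0.1598] w 0.0563 F [-0.5  0.3  0.2] clk 20.75 q [-0.13  0.31  1.64  0.01  1.17 -0.3 ]
shift [[145.7, -1.1, -2.9], np.float64(-0.002)]
tilt box-frame x,y [0.0251 0.0051]
[319.09312322 188.47735754]
```

View pics/w23.png

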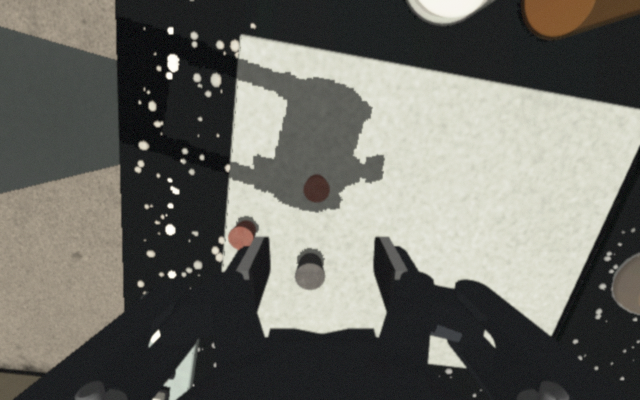

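move_arm(
  rows=[
    [[40, -1, -3], 0, 56],
    [[80, -1, -4], 0, 56],
    [[118, -1, -5], 0, 56],
    [[146, -1, -5], 0, 56],
    [[146, -1, -5], 0, 56],
    [[146, -1, -5], 0, 15],
    [[146, -1, -5], 0, 15],
    [[146, -1, -5], 0, 15],
  ],
)

```text
clock: 21.42
position: [0.574, 0.0021, 0.0166]
ee_rot: [0.715, -0.056, 0.694, 0.061]
contact_force: [1.2, -0.1, 0.1]
width: 0.0246
```

move_arm(
  rows=[
    [[0, 0, 0], 0, 15],
    [[0, 0, 0], 0, 15],
    [[-20, 0, 0], 0, 15],
    [[-60, 0, 0], 0, 15],
    [[-100, 0, 0], 0, 15],
    [[-140, 0, 0], 0, 15],
    [[-180, 0, 0], 0, 15],
    [[-200, 0, 0], 0, 15],
  ],
)

```text
clock: 22.08
position: [0.5703, 0.0, 0.2232]
ee_rot: [0.719, -0.057, 0.69, 0.06]
contact_force: [1.1, -1.1, -0.0]
width: 0.0246
```

```bash
python3 - <<'E'
from h import *
settle(6);shot("wrist","w24");go(W(-.018,0,.22),BX)
E
```

```text
tilt [ 0.045  -0.0007] [ 5.719e-01 -2.000e-04  2.258e-01]
tilt [0.0419 0.0002] [ 0.571  -0.      0.2227]
tilt [0.0364 0.0019] [5.694e-01 1.000e-04 2.196e-01]
tilt [0.032  0.0032] [5.680e-01 3.000e-04 2.173e-01]
tilt [0.0291 0.0041] [5.673e-01 4.000e-04 2.159e-01]
tilt [0.0275 0.0046] [5.670e-01 5.000e-04 2.151e-01]
tcp [5.670e-01 5.000e-04 2.147e-01] w 0.0244 F [ 0.3 -0.1 -0.8] clk 22.43 q [-0.13  0.26  1.57  0.01  1.29 -0.3 ]
shift [[-5.9, 305.5, -78.8], np.float64(-0.001)]
tilt box-frame x,y [0.0269 0.0048]
```

View pics/w24.png

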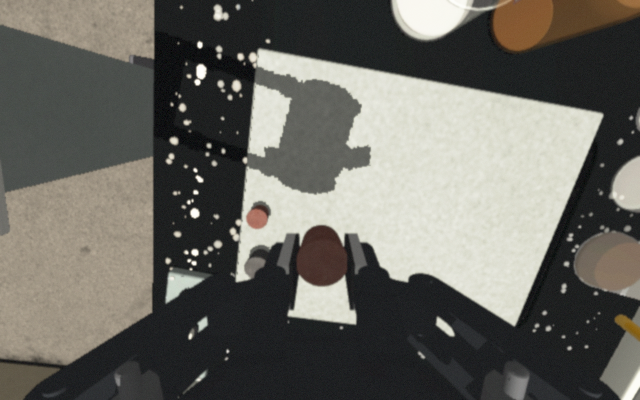

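move_arm(
  rows=[
    [[-10, 38, -11], 0, 15],
    [[-20, 78, -22], 0, 15],
    [[-20, 118, -33], 0, 15],
    [[-20, 158, -44], 0, 15],
    [[-20, 198, -55], 0, 15],
    [[-20, 238, -66], 0, 15],
    [[-15, 276, -76], 0, 15],
    [[-6, 304, -79], 0, 15],
  ],
)

```text
clock: 23.1
position: [0.4361, 0.2897, 0.2193]
ee_rot: [0.713, -0.056, 0.696, 0.062]
contact_force: [0.4, -0.1, -0.1]
width: 0.0246
```

```bash
python3 - <<'E'
from h import *
settle(5); shot("wrist","w25"); go(W(-.018,0.001,.120),BX)
E
```

```text
tilt [0.0211 0.0096] [0.4344 0.2934 0.2169]
tilt [0.0212 0.0055] [0.4356 0.2903 0.2172]
tilt [0.0224 0.0036] [0.4368 0.2884 0.2178]
tilt [0.0236 0.0032] [0.4377 0.2873 0.2184]
tilt [0.0246 0.0033] [0.4384 0.2867 0.2189]
tcp [0.4389 0.2863 0.2193] w 0.0241 F [ 0.6 -0.3 -0.4] clk 23.4 q [ 0.45  0.19  1.65 -0.    1.27  0.28]
shift [[99.3, 3.0, -2.4], np.float64(-0.002)]
tilt box-frame x,y [0.0255 0.0036]
```

View pics/w25.png

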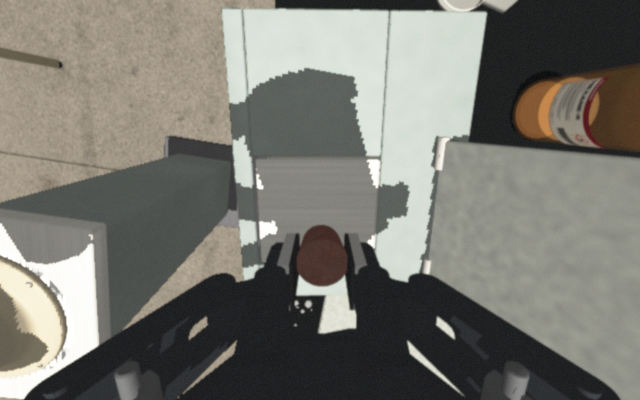

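move_arm(
  rows=[
    [[30, 2, -2], 0, 15],
    [[60, 3, -2], 0, 15],
    [[88, 3, -2], 0, 15],
    [[100, 3, -2], 0, 15],
    [[100, 3, -2], 0, 15],
    [[100, 3, -2], 0, 15],
    [[100, 3, -2], 0, 15],
  ],
)

```text
clock: 23.98
position: [0.4385, 0.2883, 0.1191]
ee_rot: [0.713, -0.056, 0.697, 0.059]
contact_force: [-3.3, -0.5, -0.3]
width: 0.0247
```

```bash
python3 - <<'E'
from h import *
go(W(-.018,0,.120),BX); shot("wrist","w26")
E
```

```text
tcp [0.4385 0.2883 0.1191] w 0.0247 F [-3.3 -0.5 -0.3] clk 23.98 q [ 0.45  0.28  1.8  -0.    1.04  0.29]
shift [[-0.9, 0.3, 0.2], np.float64(-0.004)]
tilt box-frame x,y [0.0232 0.0028]
```

View pics/w26.png

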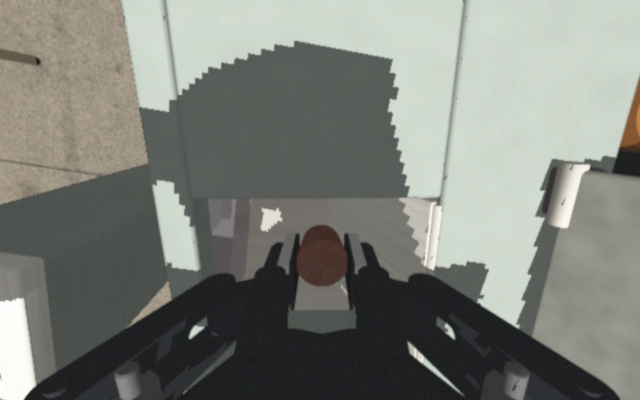

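move_arm(
  rows=[
    [[0, 0, 0], 0, 46],
    [[0, 0, 0], 0, 46],
    [[0, 0, 0], 0, 46],
    [[0, 0, 0], 0, 46],
    [[0, 0, 0], 0, 46],
    [[0, 0, 0], 0, 46],
  ],
)

```text
clock: 24.53
position: [0.4387, 0.2883, 0.1202]
ee_rot: [0.713, -0.056, 0.696, 0.059]
contact_force: [-4.5, -2.7, 6.6]
width: 0.0459
```

```bash
cat >> h.py <<'E'
def combo(n):
    shot("wrist","w%d"%n);shot("scene","s%d"%n,4,(190,150,350,260))
    a=cv2.imread("pics/w%d.png"%n);b=cv2.imread("pics/s%d.png"%n);cv2.imwrite("pics/c%d.png"%n,np.vstack([cv2.resize(a[150:350,150:490],(640,376))[:300],cv2.resize(b,(640,440))[140:]]))
E
python3 -c "
from h import *
combo(27)"
```

```text
(no output)
```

View pics/c27.png

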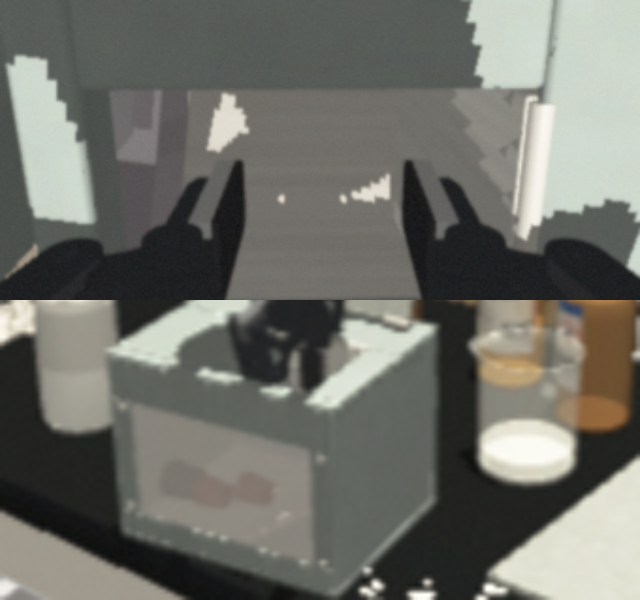

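move_arm(
  rows=[
    [[-25, 0, 0], 0, 46],
    [[-50, 0, 0], 0, 46],
    [[-80, 0, 0], 0, 46],
    [[-100, 0, 0], 0, 46],
    [[-100, 0, 0], 0, 46],
    [[-100, 0, 0], 0, 46],
    [[-100, 0, 0], 0, 46],
  ],
)

```text
clock: 25.22
position: [0.4366, 0.2878, 0.2197]
ee_rot: [0.714, -0.056, 0.696, 0.06]
contact_force: [-1.3, -0.2, -1.1]
width: 0.0459
```

```bash
python3 - <<'E'
from h import *
shot("scene","s28",4,(190,150,350,260));settle(3);go([.503,-.063,.16],BX)
E
```

```text
tilt [0.0229 0.0018] [0.4359 0.2875 0.2188]
tilt [0.0226 0.0017] [0.4359 0.2874 0.2188]
tilt [0.0226 0.0018] [0.4359 0.2875 0.2189]
tcp [0.4359 0.2875 0.2189] w 0.0459 F [ 0.2  0.2 -0. ] clk 25.42 q [ 0.45  0.19  1.65 -0.    1.28  0.29]
shift [[58.4, -356.8, 7.6], np.float64(-0.003)]
tilt box-frame x,y [0.0226 0.0018]
```

View pics/s28.png

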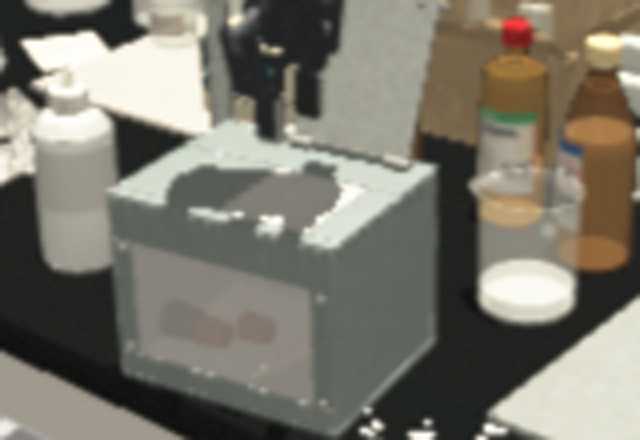

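move_arm(
  rows=[
    [[0, -40, 1], 0, 56],
    [[0, -81, 2], 0, 56],
    [[0, -122, 3], 0, 56],
    [[0, -163, 4], 0, 56],
    [[0, -204, 5], 0, 56],
    [[0, -245, 6], 0, 56],
    [[10, -285, 7], 0, 56],
    [[20, -325, 7], 0, 56],
  ],
)

```text
clock: 26.08
position: [0.4968, -0.034, 0.1982]
ee_rot: [0.713, -0.057, 0.696, 0.059]
contact_force: [0.2, -0.1, 0.9]
width: 0.056
```

```bash
python3 - <<'E'
from h import *
settle(5);cal=viewer.get_calibration("wrist");shot("wrist","w29");go([.503,-.063,.014],BX); print(proj(cal,[.503,-.063,.025]))
import pickle; pickle.dump(cal,open("cal.p","wb"))
E
```

```text
tilt [ 0.0199 -0.0054] [ 0.4973 -0.0415  0.1958]
tilt [ 0.0195 -0.0003] [ 0.4965 -0.0374  0.1963]
tilt [0.0198 0.0025] [ 0.496  -0.0345  0.1968]
tilt [0.0205 0.0032] [ 0.4959 -0.0328  0.1973]
tilt [0.0213 0.0031] [ 0.4959 -0.0317  0.1978]
tcp [ 0.496  -0.031   0.1982] w 0.0563 F [-0.8  0.2 -0.4] clk 26.38 q [-0.21  0.17  1.73  0.01  1.22 -0.38]
shift [[184.1, -33.2, -2.4], np.float64(-0.003)]
tilt box-frame x,y [0.022  0.0029]
[319.58454371 206.86825188]
```

View pics/w29.png

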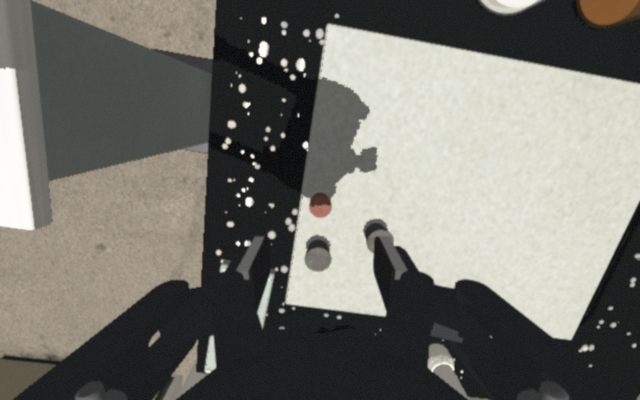

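move_arm(
  rows=[
    [[20, -30, -2], 0, 56],
    [[60, -30, -2], 0, 56],
    [[100, -30, -2], 0, 56],
    [[140, -30, -2], 0, 56],
    [[170, -30, -2], 0, 56],
    [[184, -30, -2], 0, 56],
    [[184, -30, -2], 0, 56],
    [[184, -30, -2], 0, 15],
  ],
)

```text
clock: 27.05
position: [0.5028, -0.0582, 0.0139]
ee_rot: [0.712, -0.057, 0.697, 0.061]
contact_force: [-0.8, -1.0, -0.2]
width: 0.0455
```

move_arm(
  rows=[
    [[0, 0, 0], 0, 15],
    [[0, 0, 0], 0, 15],
    [[0, 0, 0], 0, 15],
    [[0, 0, 0], 0, 15],
    [[0, 0, 0], 0, 15],
  ],
)

```text
clock: 27.47
position: [0.5044, -0.0579, 0.0157]
ee_rot: [0.713, -0.057, 0.696, 0.06]
contact_force: [0.7, 3.1, 7.3]
width: 0.0246
```

move_arm(
  rows=[
    [[-30, 0, 0], 0, 15],
    [[-70, 0, 0], 0, 15],
    [[-110, 0, 0], 0, 15],
    [[-150, 0, 0], 0, 15],
    [[-180, 0, 0], 0, 15],
    [[-205, 0, 0], 0, 15],
  ],
)

```text
clock: 27.97
position: [0.4999, -0.0598, 0.2245]
ee_rot: [0.715, -0.058, 0.694, 0.06]
contact_force: [0.7, 0.0, -0.2]
width: 0.0247
```

```bash
python3 - <<'E'
from h import *
settle(6);shot("wrist","w30");go(W(-.018,0,.22),BX)
E
```

```text
tilt [ 0.0369 -0.0029] [ 0.5024 -0.0604  0.2288]
tilt [ 0.0353 -0.0022] [ 0.5021 -0.0603  0.2262]
tilt [0.0307 0.    ] [ 0.5005 -0.0599  0.2234]
tilt [0.0267 0.0019] [ 0.4993 -0.0595  0.2214]
tilt [0.024  0.0032] [ 0.4985 -0.0593  0.2201]
tilt [0.0226 0.0039] [ 0.4982 -0.0592  0.2194]
tcp [ 0.4982 -0.0591  0.2191] w 0.0245 F [-0.   0.2 -0.8] clk 28.32 q [-0.27  0.16  1.69  0.01  1.27 -0.44]
shift [[0.6, 352.9, -1.2], np.float64(-0.001)]
tilt box-frame x,y [0.022  0.0042]
```

View pics/w30.png

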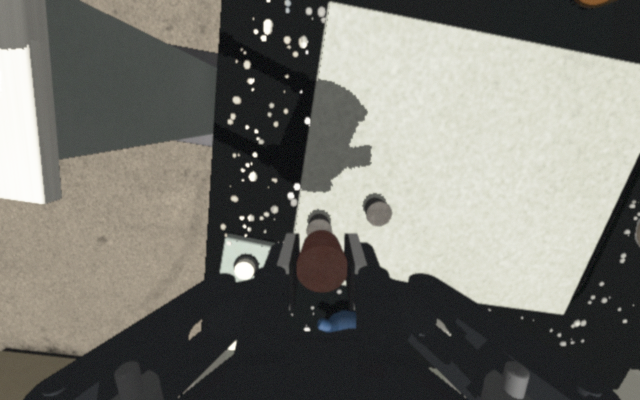

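move_arm(
  rows=[
    [[-5, 38, 0], 0, 15],
    [[-10, 78, 0], 0, 15],
    [[-10, 118, 0], 0, 15],
    [[-10, 159, 0], 0, 15],
    [[-10, 200, 0], 0, 15],
    [[-10, 241, -1], 0, 15],
    [[-10, 282, -1], 0, 15],
    [[-5, 320, -1], 0, 15],
  ],
)

```text
clock: 28.98
position: [0.4433, 0.2584, 0.2247]
ee_rot: [0.712, -0.057, 0.697, 0.061]
contact_force: [0.6, 0.3, 0.6]
width: 0.0244
```

```bash
python3 - <<'E'
from h import *
settle(5); shot("wrist","w31"); go(W(-.018,0.001,.22),BX)
E
```

```text
tilt [0.0186 0.0118] [0.4412 0.265  0.2232]
tilt [0.018  0.0066] [0.4419 0.261  0.2232]
tilt [0.0179 0.0036] [0.4425 0.2582 0.2234]
tilt [0.0185 0.0027] [0.4431 0.2567 0.2237]
tilt [0.0192 0.0027] [0.4436 0.2557 0.2241]
tcp [0.444  0.2552 0.2244] w 0.0247 F [ 0.4  0.4 -0.6] clk 29.28 q [ 0.39  0.17  1.66 -0.    1.29  0.22]
shift [[4.5, 34.9, 0.2], np.float64(-0.001)]
tilt box-frame x,y [0.0199 0.0029]
```

View pics/w31.png

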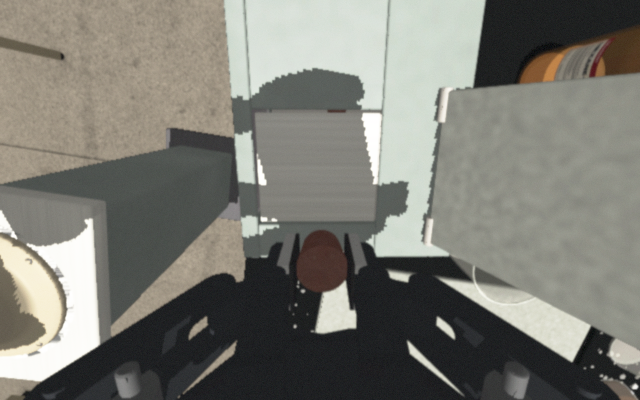

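move_arm(
  rows=[
    [[0, 20, 0], 0, 15],
    [[0, 35, 0], 0, 15],
    [[25, 35, 0], 0, 15],
    [[55, 35, -1], 0, 15],
    [[85, 35, -2], 0, 15],
    [[104, 35, -2], 0, 15],
    [[104, 35, -2], 0, 15],
    [[104, 35, -2], 0, 15],
  ],
)

```text
clock: 29.95
position: [0.437, 0.2878, 0.1194]
ee_rot: [0.71, -0.057, 0.7, 0.058]
contact_force: [-2.7, -0.6, 0.1]
width: 0.0246
```

```bash
python3 - <<'E'
from h import *
settle(2);go(W(-.018,0,.120),BX); shot("wrist","w32")
E
```

```text
tilt [0.0167 0.0018] [0.4376 0.2883 0.1202]
tilt [0.0182 0.0022] [0.438  0.2887 0.1208]
tcp [0.438  0.2887 0.1208] w 0.0247 F [-2.9 -0.8 -1.6] clk 30.05 q [ 0.45  0.28  1.8  -0.    1.05  0.29]
shift [[0.8, -0.1, 0.7], np.float64(-0.003)]
tilt box-frame x,y [0.0182 0.0022]
```

View pics/w32.png

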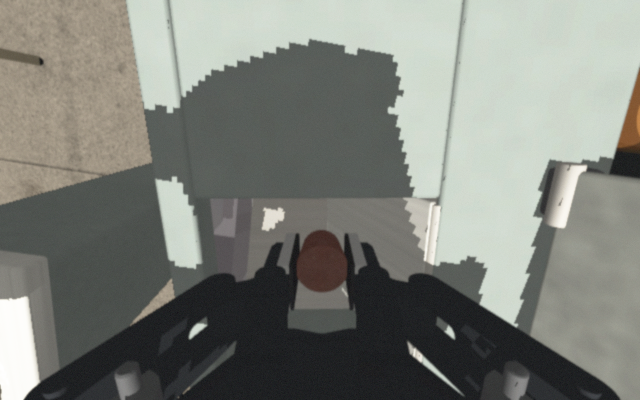

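move_arm(
  rows=[
    [[0, 0, 0], 0, 46],
    [[0, 0, 0], 0, 46],
    [[0, 0, 0], 0, 46],
    [[0, 0, 0], 0, 46],
    [[0, 0, 0], 0, 46],
    [[0, 0, 0], 0, 46],
  ],
)

```text
clock: 30.6
position: [0.4381, 0.2887, 0.1211]
ee_rot: [0.711, -0.057, 0.698, 0.059]
contact_force: [-3.4, -2.4, 0.0]
width: 0.0459
```

```bash
python3 -c "
from h import *
combo(33)"
```

```text
(no output)
```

View pics/c33.png

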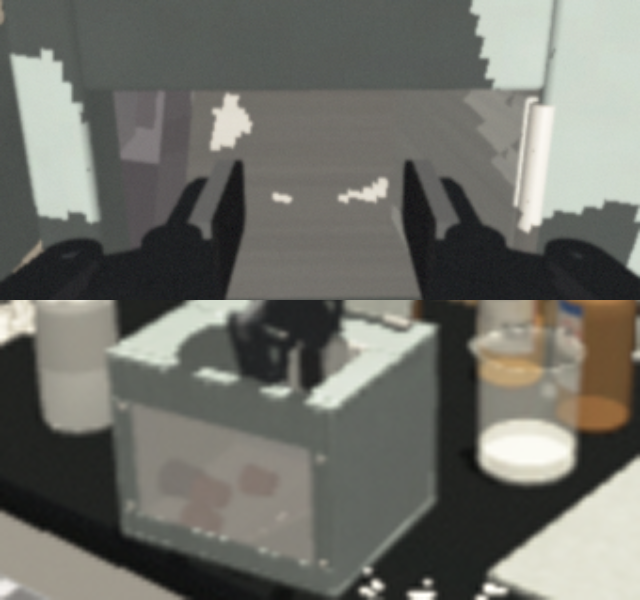

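move_arm(
  rows=[
    [[-25, 0, 0], 0, 46],
    [[-50, 0, 0], 0, 46],
    [[-80, 0, 0], 0, 46],
    [[-100, 0, 0], 0, 46],
    [[-100, 0, 0], 0, 46],
    [[-100, 0, 0], 0, 46],
    [[-100, 0, 0], 0, 46],
  ],
)

```text
clock: 31.28
position: [0.437, 0.2886, 0.2209]
ee_rot: [0.712, -0.057, 0.697, 0.06]
contact_force: [0.3, 0.8, -0.8]
width: 0.0459
```

```bash
python3 - <<'E'
from h import *
shot("scene","s34",4,(190,150,350,260));settle(3);go([.580,-.092,.16],BX)
E
```

```text
tilt [0.0178 0.0015] [0.4361 0.2881 0.2199]
tilt [0.0175 0.0013] [0.436  0.2881 0.2198]
tilt [0.0174 0.0013] [0.436  0.288  0.2198]
tcp [0.436  0.288  0.2198] w 0.0462 F [-0.8 -0.1  0.3] clk 31.48 q [ 0.45  0.2   1.65 -0.    1.28  0.29]
shift [[60.7, -398.6, 78.8], np.float64(-0.003)]
tilt box-frame x,y [0.0174 0.0013]
```

View pics/s34.png

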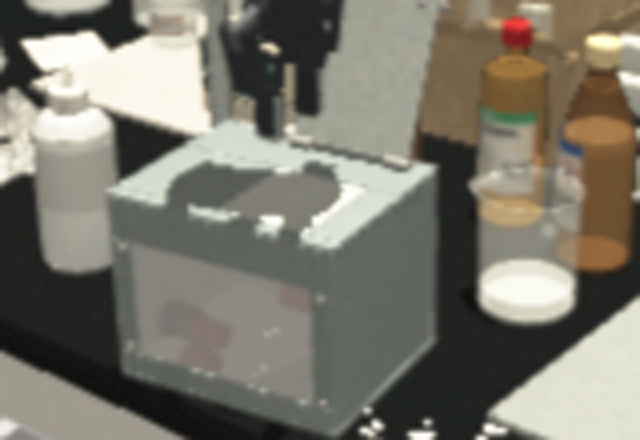

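```bash
python3 - <<'E'
from h import *
shot("scene","s35",6,(210,190,290,260))
E
```

```text
(no output)
```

View pics/s35.png

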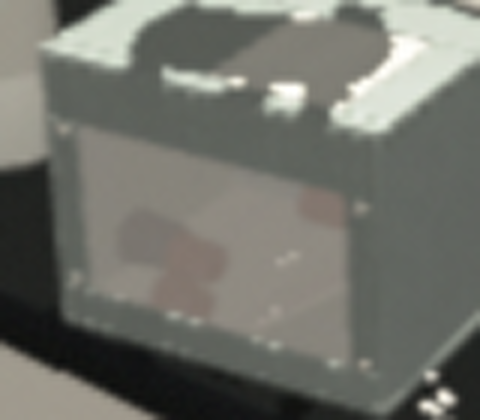

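```bash
python3 - <<'E'
from h import *
cal=viewer.get_calibration("scene")
def ray(px,bx):
    c=-cal["R"].T@cal["t"]; d=cal["R"].T@np.linalg.inv(cal["mtx"])@np.array([px[0],px[1],1.])
    nx=np.r_[BX,0]; o=np.r_[T0,0]; s=(bx-(c-o)@nx)/(d@nx); p=c+s*d; return np.r_[RB.T@(p[:2]-T0),p[2]].round(3)
for bx in (-.06,-.03,0,.03,.06): print(bx,[ray((210+u/6,190+v/6),bx) for u,v in [(322,207),(300,200),(175,275)]])
E
```

```text
-0.06 [array([-0.06 , -0.025,  0.099]), array([-0.06 , -0.012,  0.1  ]), array([-0.06 ,  0.069,  0.033])]
-0.03 [array([-0.03 , -0.006,  0.079]), array([-0.03 ,  0.008,  0.08 ]), array([-0.03 ,  0.091,  0.011])]
0 [array([0.   , 0.013, 0.059]), array([0.   , 0.027, 0.06 ]), array([-0.   ,  0.113, -0.011])]
0.03 [array([0.03 , 0.033, 0.039]), array([0.03 , 0.047, 0.04 ]), array([ 0.03 ,  0.136, -0.033])]
0.06 [array([0.06 , 0.052, 0.02 ]), array([0.06 , 0.067, 0.02 ]), array([ 0.06 ,  0.158, -0.055])]
```

move_arm(
  rows=[
    [[0, -39, 8], 0, 62],
    [[0, -79, 16], 0, 62],
    [[0, -119, 24], 0, 62],
    [[0, -160, 32], 0, 62],
    [[0, -200, 40], 0, 62],
    [[0, -240, 48], 0, 62],
    [[0, -280, 56], 0, 62],
    [[0, -320, 64], 0, 62],
  ],
)

```text
clock: 32.2
position: [0.5518, -0.0191, 0.2202]
ee_rot: [0.711, -0.057, 0.699, 0.059]
contact_force: [0.3, 0.6, -0.4]
width: 0.0619
```

move_arm(
  rows=[
    [[10, -35, 7], 0, 62],
    [[30, -60, 12], 0, 62],
    [[50, -75, 14], 0, 62],
    [[50, -75, 14], 0, 62],
    [[50, -75, 14], 0, 62],
  ],
)

```text
clock: 32.62
position: [0.5777, -0.0909, 0.1684]
ee_rot: [0.709, -0.055, 0.7, 0.059]
contact_force: [-0.9, 0.1, -0.4]
width: 0.062
```

```bash
python3 - <<'E'
from h import *
settle(5);cal=viewer.get_calibration("wrist");shot("wrist","w36");go([.580,-.092,.014],BX); print(proj(cal,[.580,-.092,.025]))
E
```

```text
tilt [0.0158 0.0031] [ 0.5784 -0.0902  0.1698]
tilt [0.0174 0.0022] [ 0.5788 -0.0898  0.1707]
tilt [0.0185 0.0016] [ 0.579  -0.0896  0.1713]
tilt [0.019  0.0012] [ 0.5791 -0.0895  0.1716]
tilt [0.0191 0.001 ] [ 0.5791 -0.0895  0.1716]
tcp [ 0.5791 -0.0896  0.1716] w 0.0622 F [ 1.3 -0.1 -0.2] clk 32.92 q [-0.28  0.32  1.59  0.01  1.21 -0.45]
shift [[157.6, -2.7, -2.5], np.float64(-0.001)]
tilt box-frame x,y [0.0191 0.001 ]
[318.83472953 187.74940847]
```

View pics/w36.png

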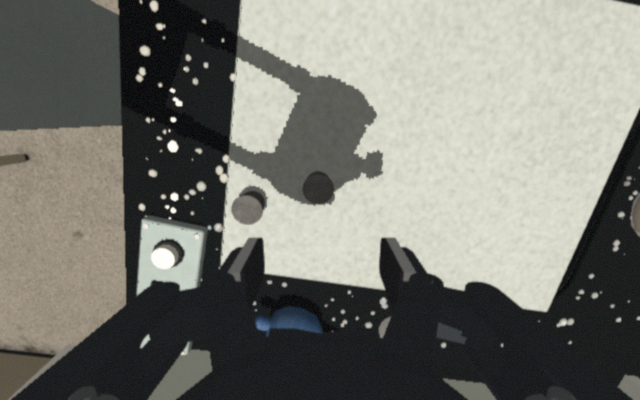

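move_arm(
  rows=[
    [[40, -3, -3], 0, 54],
    [[80, -3, -3], 0, 54],
    [[120, -3, -3], 0, 54],
    [[148, -3, -3], 0, 54],
    [[157, -3, -3], 0, 54],
    [[157, -3, -3], 0, 54],
    [[157, -3, -3], 0, 20],
    [[157, -3, -3], 0, 20],
  ],
)

```text
clock: 33.58
position: [0.5815, -0.0927, 0.0169]
ee_rot: [0.713, -0.058, 0.696, 0.059]
contact_force: [-2.5, 1.7, 16.4]
width: 0.0306
```

move_arm(
  rows=[
    [[0, 0, 0], 0, 20],
    [[0, 0, 0], 0, 20],
    [[0, 0, 0], 0, 20],
    [[0, 0, 0], 0, 20],
  ],
)

```text
clock: 33.92
position: [0.5819, -0.0928, 0.0178]
ee_rot: [0.713, -0.059, 0.696, 0.059]
contact_force: [-0.1, -0.3, 0.5]
width: 0.0305
```

move_arm(
  rows=[
    [[-30, 0, 0], 0, 20],
    [[-70, 0, 0], 0, 20],
    [[-110, 0, 0], 0, 20],
    [[-150, 0, 0], 0, 20],
    [[-180, 0, 0], 0, 20],
    [[-205, 0, 0], 0, 20],
  ],
)

```text
clock: 34.42
position: [0.5774, -0.0935, 0.2262]
ee_rot: [0.715, -0.059, 0.695, 0.058]
contact_force: [-0.3, -0.6, -1.0]
width: 0.0308
```

```bash
python3 - <<'E'
from h import *
settle(6);cal=viewer.get_calibration("wrist");shot("wrist","w37");go(W(-.018,0,.22),BX); shot("scene","s37",6,(210,190,290,260))
print(pt(cal,(248,205),.025))
E
```

```text
tilt [ 0.0357 -0.0071] [ 0.5798 -0.0942  0.231 ]
tilt [ 0.0342 -0.0063] [ 0.5795 -0.0941  0.2283]
tilt [ 0.0295 -0.0041] [ 0.578  -0.0937  0.2254]
tilt [ 0.0255 -0.0022] [ 0.5768 -0.0933  0.2232]
tilt [ 0.0229 -0.0009] [ 0.5761 -0.0931  0.2218]
tilt [ 0.0215 -0.0003] [ 0.5758 -0.0931  0.2211]
tcp [ 0.5758 -0.093   0.2208] w 0.0303 F [ 0.6 -0.6  0.5] clk 34.77 q [-0.29  0.28  1.52  0.01  1.32 -0.45]
shift [[-0.7, 399.2, -72.1], np.float64(-0.001)]
tilt box-frame x,y [0.021 0.   ]
[ 0.49566014 -0.14424291  0.025     ]
```

View pics/w37.png

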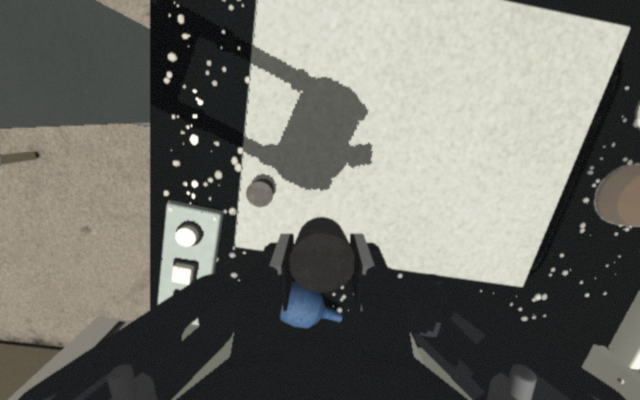

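View pics/s37.png

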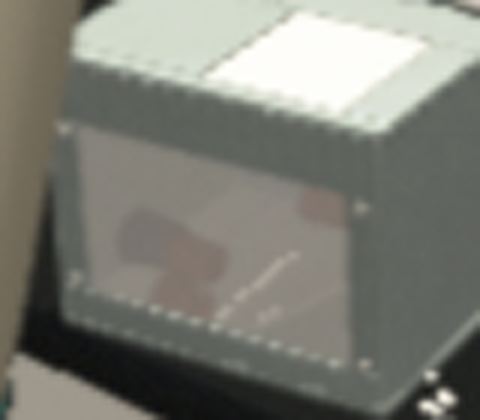

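move_arm(
  rows=[
    [[-5, 38, -7], 0, 20],
    [[-10, 78, -14], 0, 20],
    [[-10, 118, -21], 0, 20],
    [[-10, 158, -29], 0, 20],
    [[-10, 198, -36], 0, 20],
    [[-10, 238, -43], 0, 20],
    [[-10, 278, -50], 0, 20],
    [[-5, 318, -57], 0, 20],
  ],
)

```text
clock: 35.48
position: [0.4661, 0.2128, 0.2241]
ee_rot: [0.712, -0.058, 0.697, 0.059]
contact_force: [0.8, 0.2, 0.5]
width: 0.0307
```

move_arm(
  rows=[
    [[0, 35, -6], 0, 20],
    [[0, 65, -12], 0, 20],
    [[0, 80, -15], 0, 20],
    [[0, 80, -15], 0, 20],
    [[0, 80, -15], 0, 20],
  ],
)

```text
clock: 35.9
position: [0.4374, 0.2894, 0.2227]
ee_rot: [0.711, -0.059, 0.698, 0.059]
contact_force: [0.3, -0.6, -0.4]
width: 0.0307
```

```bash
python3 - <<'E'
from h import *
settle(5); shot("wrist","w38"); go(W(-.018,0.001,.126),BX)
E
```

```text
tilt [ 0.0192 -0.0015] [0.4379 0.2887 0.2229]
tilt [ 0.0196 -0.0013] [0.4382 0.2883 0.2231]
tilt [ 0.02  -0.001] [0.4384 0.2881 0.2233]
tilt [ 0.0202 -0.0007] [0.4385 0.288  0.2235]
tilt [ 0.0205 -0.0005] [0.4386 0.2881 0.2236]
tcp [0.4386 0.2882 0.2237] w 0.0302 F [-1.   0.2 -0.9] clk 36.2 q [ 0.45  0.19  1.64 -0.01  1.29  0.29]
shift [[97.7, 1.6, -1.9], np.float64(-0.003)]
tilt box-frame x,y [ 0.0207 -0.0003]
```

View pics/w38.png

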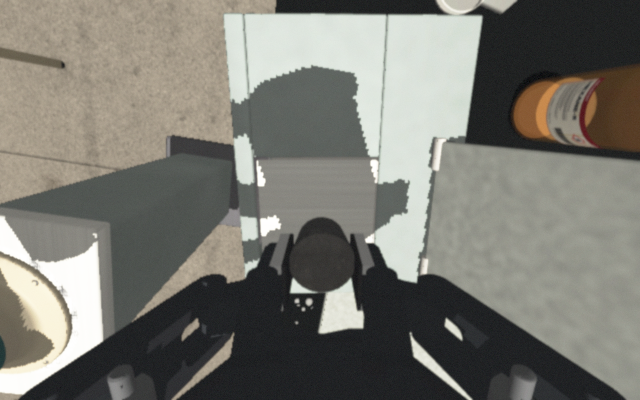

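move_arm(
  rows=[
    [[30, 1, -2], 0, 20],
    [[55, 1, -2], 0, 20],
    [[75, 1, -2], 0, 20],
    [[90, 1, -2], 0, 20],
    [[99, 1, -2], 0, 20],
    [[99, 1, -2], 0, 20],
    [[99, 1, -2], 0, 20],
  ],
)

```text
clock: 36.78
position: [0.4372, 0.2882, 0.1242]
ee_rot: [0.711, -0.058, 0.699, 0.058]
contact_force: [-2.7, -0.4, -0.9]
width: 0.0304
```

```bash
python3 - <<'E'
from h import *
settle(2);go(W(-.018,0,.124),BX); combo(39)
E
```

```text
tilt [ 0.0184 -0.0009] [0.4376 0.2885 0.1247]
tilt [ 0.0195 -0.0006] [0.4379 0.2887 0.1251]
tcp [0.4379 0.2887 0.1251] w 0.0304 F [-2.4 -0.5 -0.9] clk 36.88 q [ 0.45  0.28  1.79 -0.01  1.06  0.29]
shift [[1.1, -0.1, 0.7], np.float64(-0.003)]
tilt box-frame x,y [ 0.0195 -0.0006]
```

View pics/c39.png

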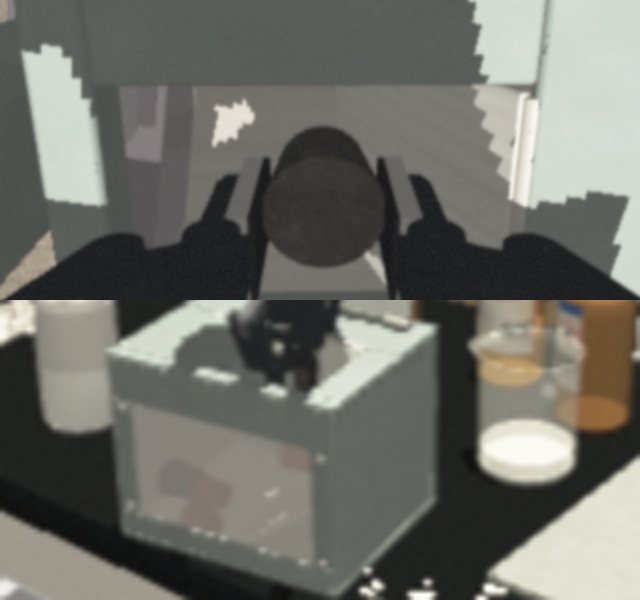

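move_arm(
  rows=[
    [[0, 0, 0], 0, 46],
    [[0, 0, 0], 0, 46],
    [[0, 0, 0], 0, 46],
    [[0, 0, 0], 0, 46],
    [[0, 0, 0], 0, 46],
    [[0, 0, 0], 0, 46],
  ],
)

```text
clock: 37.48
position: [0.438, 0.2889, 0.1251]
ee_rot: [0.712, -0.058, 0.698, 0.058]
contact_force: [-4.6, -0.3, -0.9]
width: 0.046
```

```bash
python3 -c "
from h import *
combo(40)"
```

```text
(no output)
```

View pics/c40.png

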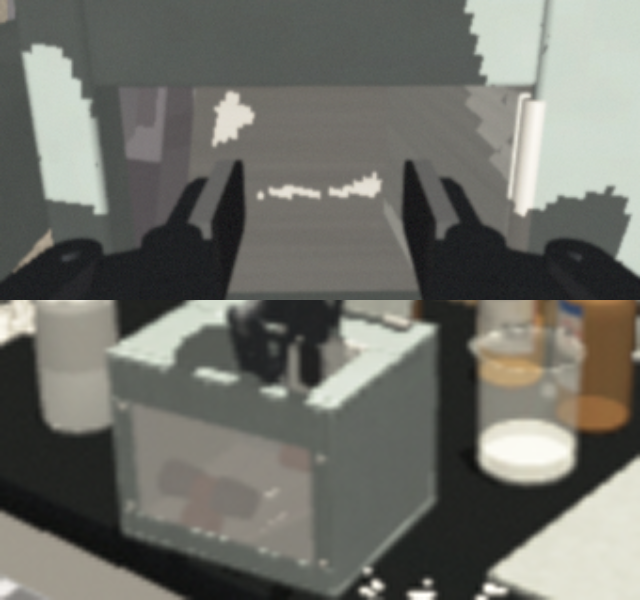

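move_arm(
  rows=[
    [[-15, 0, 0], 0, 46],
    [[-30, 0, 0], 0, 46],
    [[-50, 0, 0], 0, 46],
    [[-75, 0, 0], 0, 46],
    [[-95, 0, 0], 0, 46],
    [[-95, 0, 0], 0, 46],
    [[-95, 0, 0], 0, 46],
  ],
)

```text
clock: 38.17
position: [0.4391, 0.2897, 0.2224]
ee_rot: [0.715, -0.057, 0.695, 0.059]
contact_force: [-0.9, -0.5, -0.1]
width: 0.0459
```

```bash
python3 - <<'E'
from h import *
settle(3);shot("scene","s41",4,(190,150,350,260));go([.509,-.126,.16],BX)
E
```

```text
tilt [0.0245 0.0003] [0.4378 0.2891 0.2209]
tilt [ 0.0218 -0.0004] [0.437  0.2887 0.2199]
tilt [ 0.0201 -0.0008] [0.4364 0.2885 0.2194]
tcp [0.4361 0.2885 0.2191] w 0.0462 F [-0.1  0.4  0. ] clk 38.37 q [ 0.46  0.2   1.65 -0.01  1.28  0.29]
shift [[59.6, -420.7, 3.1], np.float64(-0.003)]
tilt box-frame x,y [ 0.0192 -0.001 ]
```

View pics/s41.png

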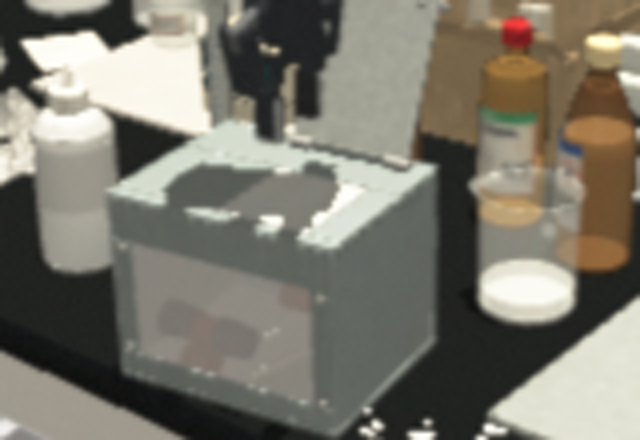

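Five in. Last one.

move_arm(
  rows=[
    [[0, -40, 0], 0, 54],
    [[0, -80, 0], 0, 54],
    [[0, -121, 1], 0, 54],
    [[0, -162, 1], 0, 54],
    [[0, -203, 1], 0, 54],
    [[0, -244, 2], 0, 54],
    [[0, -285, 2], 0, 54],
    [[0, -326, 3], 0, 54],
  ],
)

```text
clock: 39.03
position: [0.4919, -0.0347, 0.2186]
ee_rot: [0.711, -0.058, 0.698, 0.058]
contact_force: [0.9, 0.4, 0.4]
width: 0.0539
```

move_arm(
  rows=[
    [[10, -40, 0], 0, 54],
    [[20, -70, 0], 0, 54],
    [[20, -88, 0], 0, 54],
    [[20, -88, 0], 0, 54],
    [[20, -88, 0], 0, 54],
  ],
)

```text
clock: 39.45
position: [0.5063, -0.1221, 0.1974]
ee_rot: [0.711, -0.056, 0.699, 0.058]
contact_force: [-0.5, 0.3, 0.0]
width: 0.0541
```

```bash
python3 - <<'E'
from h import *
settle(5);cal=viewer.get_calibration("wrist");shot("wrist","w42");go([.507,-.126,.014],BX); print(proj(cal,[.507,-.126,.025]))
E
```

```text
tilt [0.017  0.0008] [ 0.5062 -0.1211  0.1978]
tilt [0.0174 0.0006] [ 0.5062 -0.1206  0.1981]
tilt [0.0179 0.0002] [ 0.5063 -0.1203  0.1985]
tilt [ 0.0182 -0.0002] [ 0.5064 -0.1202  0.1986]
tilt [ 0.0185 -0.0005] [ 0.5065 -0.1202  0.1988]
tcp [ 0.5066 -0.1203  0.1989] w 0.0541 F [-1.3 -0.4 -0.5] clk 39.75 q [-0.37  0.21  1.68  0.01  1.23 -0.54]
shift [[184.8, -5.6, -4.0], np.float64(-0.001)]
tilt box-frame x,y [ 0.0187 -0.0007]
[317.93444933 184.42496789]
```

View pics/w42.png

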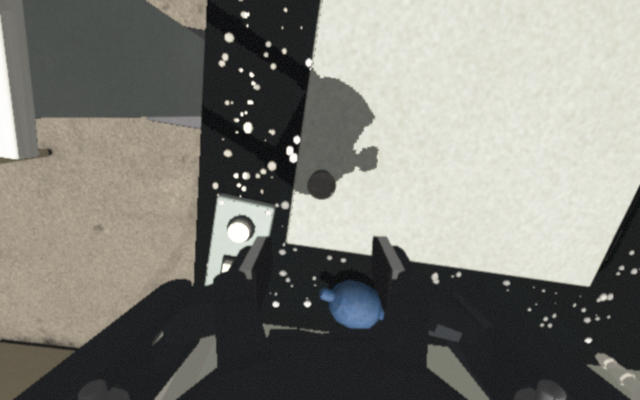

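move_arm(
  rows=[
    [[40, -5, -1], 0, 54],
    [[80, -5, -1], 0, 54],
    [[120, -5, -1], 0, 54],
    [[155, -5, -1], 0, 54],
    [[178, -5, -1], 0, 54],
    [[183, -5, -1], 0, 54],
    [[183, -5, -1], 0, 20],
    [[183, -5, -1], 0, 20],
  ],
)

```text
clock: 40.42
position: [0.5108, -0.1249, 0.0169]
ee_rot: [0.712, -0.059, 0.698, 0.059]
contact_force: [-1.9, 0.4, 5.0]
width: 0.0309
```

move_arm(
  rows=[
    [[0, 0, 0], 0, 20],
    [[0, 0, 0], 0, 20],
    [[0, 0, 0], 0, 20],
    [[0, 0, 0], 0, 20],
  ],
)

```text
clock: 40.75
position: [0.5115, -0.1251, 0.0181]
ee_rot: [0.713, -0.059, 0.697, 0.058]
contact_force: [0.2, -0.6, -0.5]
width: 0.0308
```

move_arm(
  rows=[
    [[-30, 0, 0], 0, 20],
    [[-70, 0, 0], 0, 20],
    [[-110, 0, 0], 0, 20],
    [[-150, 0, 0], 0, 20],
    [[-180, 0, 0], 0, 20],
    [[-205, 0, 0], 0, 20],
  ],
)

```text
clock: 41.25
position: [0.5075, -0.1256, 0.2268]
ee_rot: [0.714, -0.06, 0.695, 0.058]
contact_force: [0.8, -0.6, -0.3]
width: 0.0307
```

```bash
python3 - <<'E'
from h import *
settle(6);shot("wrist","w43");go(W(-.018,0,.22),BX)
E
```

```text
tilt [ 0.0332 -0.0095] [ 0.5098 -0.1265  0.2312]
tilt [ 0.0317 -0.0086] [ 0.5095 -0.1264  0.2286]
tilt [ 0.0273 -0.0059] [ 0.508  -0.1258  0.2258]
tilt [ 0.0235 -0.0036] [ 0.5068 -0.1253  0.2237]
tilt [ 0.021  -0.0021] [ 0.5061 -0.1251  0.2224]
tilt [ 0.0197 -0.0013] [ 0.5058 -0.125   0.2217]
tcp [ 0.5058 -0.1249  0.2214] w 0.0305 F [-0.7 -0.2 -1.6] clk 41.6 q [-0.38  0.19  1.65  0.01  1.29 -0.55]
shift [[1.0, 419.1, 2.2], np.float64(-0.001)]
tilt box-frame x,y [ 0.0192 -0.001 ]
```

View pics/w43.png

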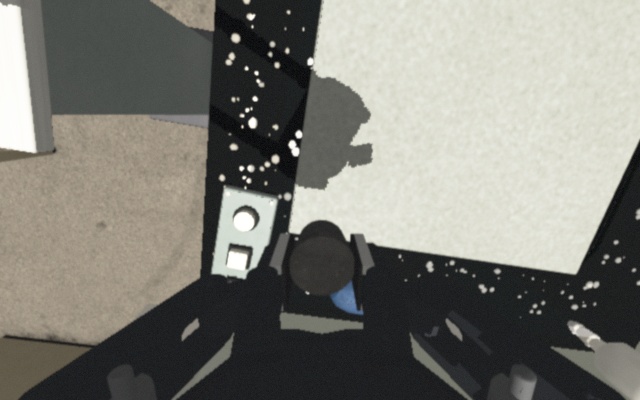

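move_arm(
  rows=[
    [[-5, 38, 0], 0, 20],
    [[-8, 78, 0], 0, 20],
    [[-8, 118, 0], 0, 20],
    [[-8, 159, 0], 0, 20],
    [[-8, 200, 0], 0, 20],
    [[-8, 241, 0], 0, 20],
    [[-8, 282, 1], 0, 20],
    [[-5, 323, 2], 0, 20],
  ],
)

```text
clock: 42.27
position: [0.4531, 0.1957, 0.2251]
ee_rot: [0.711, -0.059, 0.698, 0.059]
contact_force: [0.5, 0.0, 0.2]
width: 0.0308
```

move_arm(
  rows=[
    [[5, 40, 0], 0, 20],
    [[5, 75, 0], 0, 20],
    [[5, 94, 0], 0, 20],
    [[5, 94, 0], 0, 20],
    [[5, 94, 0], 0, 20],
  ],
)

```text
clock: 42.68
position: [0.4367, 0.2887, 0.2183]
ee_rot: [0.71, -0.06, 0.699, 0.059]
contact_force: [-0.2, 0.3, 0.0]
width: 0.0309
```

```bash
python3 - <<'E'
from h import *
settle(5); shot("wrist","w44"); go(W(-.018,0.001,.124),BX)
E
```

```text
tilt [ 0.0148 -0.003 ] [0.437  0.2878 0.2187]
tilt [ 0.0154 -0.0028] [0.4373 0.2873 0.219 ]
tilt [ 0.016  -0.0024] [0.4376 0.287  0.2193]
tilt [ 0.0166 -0.002 ] [0.4378 0.287  0.2196]
tilt [ 0.017  -0.0018] [0.4379 0.287  0.2198]
tcp [0.4379 0.2872 0.22  ] w 0.0308 F [ 0.5  0.1 -0.8] clk 42.98 q [ 0.45  0.2   1.64 -0.01  1.29  0.29]
shift [[96.0, 2.5, -0.7], np.float64(-0.003)]
tilt box-frame x,y [ 0.0173 -0.0016]
```

View pics/w44.png

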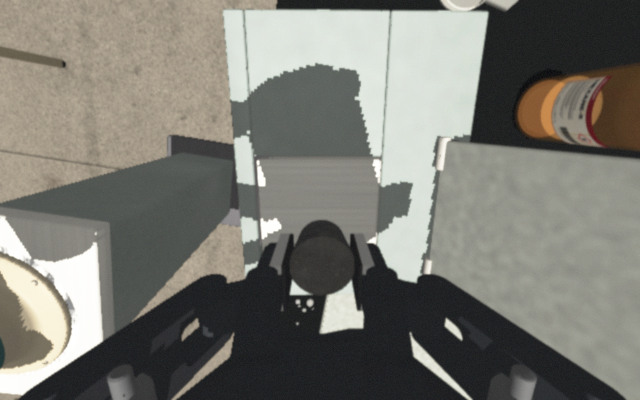

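move_arm(
  rows=[
    [[30, 2, 0], 0, 20],
    [[55, 2, 0], 0, 20],
    [[75, 2, 0], 0, 20],
    [[90, 2, -1], 0, 20],
    [[97, 2, -1], 0, 20],
    [[97, 2, -1], 0, 20],
    [[97, 2, -1], 0, 20],
  ],
)

```text
clock: 43.57
position: [0.4372, 0.2882, 0.1227]
ee_rot: [0.71, -0.058, 0.7, 0.057]
contact_force: [-2.9, -0.4, -0.3]
width: 0.0309
```

```bash
python3 - <<'E'
from h import *
settle(2);go(W(-.018,0,.124),BX); combo(45)
E
```

```text
tilt [ 0.0155 -0.002 ] [0.4376 0.2885 0.1231]
tilt [ 0.0164 -0.0018] [0.4379 0.2887 0.1234]
tcp [0.4379 0.2887 0.1234] w 0.0306 F [-3.1 -1.3 -1.7] clk 43.67 q [ 0.45  0.28  1.79 -0.01  1.06  0.29]
shift [[-0.6, -0.1, 0.8], np.float64(-0.003)]
tilt box-frame x,y [ 0.0164 -0.0018]
```

View pics/c45.png

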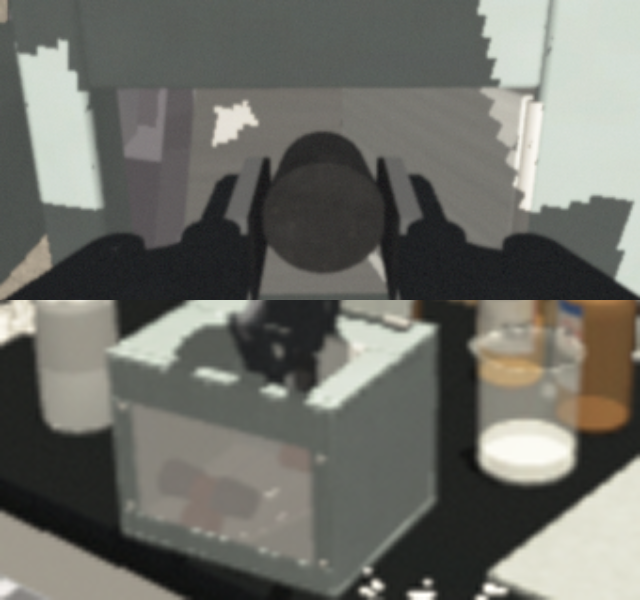

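move_arm(
  rows=[
    [[0, 0, 0], 0, 46],
    [[0, 0, 0], 0, 46],
    [[0, 0, 0], 0, 46],
    [[0, 0, 0], 0, 46],
    [[0, 0, 0], 0, 46],
    [[0, 0, 0], 0, 46],
  ],
)

```text
clock: 44.27
position: [0.438, 0.2889, 0.1235]
ee_rot: [0.711, -0.058, 0.699, 0.058]
contact_force: [-3.5, -0.9, -1.4]
width: 0.0459
```

```bash
python3 -c "
from h import *
combo(46)"
```

```text
(no output)
```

View pics/c46.png

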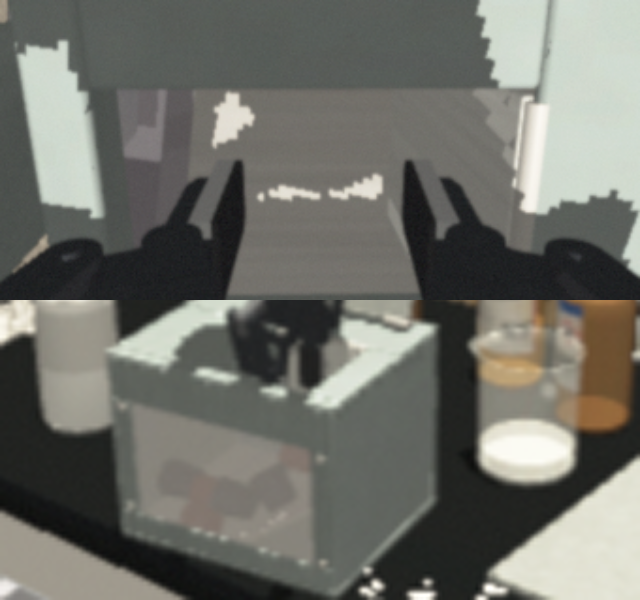

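move_arm(
  rows=[
    [[-15, 0, 0], 0, 46],
    [[-30, 0, 0], 0, 46],
    [[-50, 0, 0], 0, 46],
    [[-75, 0, 0], 0, 46],
    [[-110, 0, 0], 0, 46],
    [[-150, 0, 0], 0, 46],
    [[-180, 0, 0], 0, 46],
    [[-200, 0, 0], 0, 46],
  ],
)

```text
clock: 45.03
position: [0.4381, 0.2899, 0.3288]
ee_rot: [0.715, -0.057, 0.694, 0.059]
contact_force: [0.6, 0.7, -0.9]
width: 0.0459
```

```bash
python3 - <<'E'
from h import *
settle(6);shot("scene","s47",6,(210,170,290,260));shot("wrist","w47");go(W(.152,0,.40),BX); print(boxpose())
E
```

```text
tilt [0.0351 0.0028] [0.4394 0.2906 0.3319]
tilt [0.0322 0.002 ] [0.4388 0.2903 0.3292]
tilt [0.0268 0.0006] [0.4374 0.2897 0.3265]
tilt [ 0.022  -0.0007] [0.4362 0.2891 0.3244]
tilt [ 0.0187 -0.0016] [0.4354 0.2888 0.3231]
tilt [ 0.0167 -0.0021] [0.4349 0.2886 0.3224]
tcp [0.4345 0.2885 0.322 ] w 0.0462 F [-0.7  0.3  0.4] clk 45.43 q [ 0.46  0.15  1.45 -0.01  1.53  0.29]
shift [[-75.4, -0.1, 175.3], np.float64(-0.003)]
tilt box-frame x,y [ 0.0152 -0.0024]
(array([-0.02215751,  0.00044806]), np.float64(0.32197876835540384))
```

View pics/s47.png

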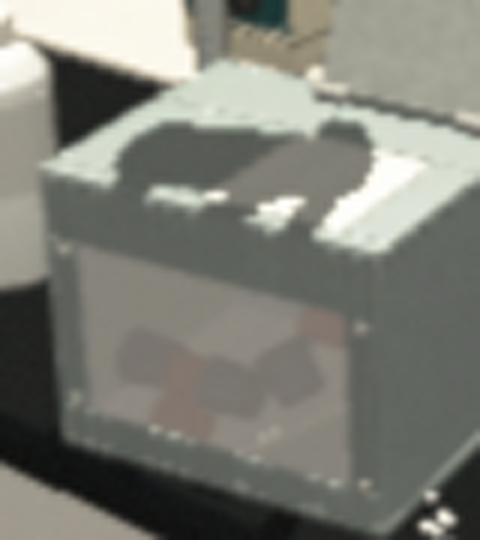

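View pics/w47.png

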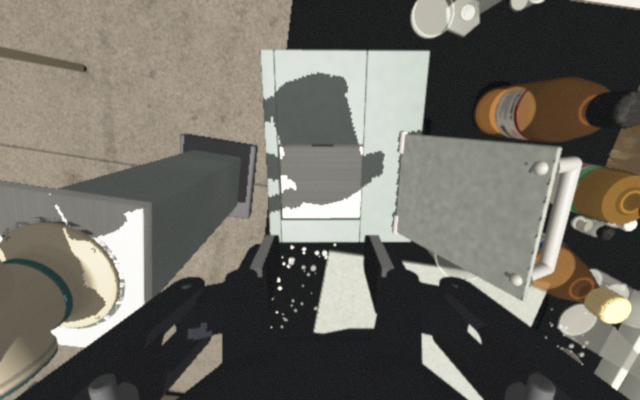

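```bash
python3 - <<'E'
from h import *
cal=viewer.get_calibration("wrist")
for p in [(572,172),(560,222),(545,270)]:
    X=pt(cal,p,.274); print(X.round(3),(RB.T@(X[:2]-T0)).round(4))
print(proj(cal,W(.152,0,.274)))
go(W(.156,0,.36),BX)
E
```

```text
[0.602 0.35  0.274] [0.1534 0.0329]
[0.609 0.313 0.274] [ 0.1538 -0.0043]
[0.613 0.274 0.274] [ 0.1515 -0.0439]
[558.97154254 216.47214945]
tcp [0.4345 0.2885 0.322 ] w 0.0462 F [-0.7  0.3  0.4] clk 45.43 q [ 0.46  0.15  1.45 -0.01  1.53  0.29]
shift [[-35.3, -0.0, 178.7], np.float64(-0.003)]
tilt box-frame x,y [ 0.0152 -0.0024]
```

move_arm(
  rows=[
    [[-30, 0, 0], 0, 24],
    [[-50, 0, 20], 0, 24],
    [[-60, 0, 60], 0, 24],
    [[-60, 0, 100], 0, 24],
    [[-60, 0, 140], 0, 24],
    [[-50, 0, 170], 0, 24],
    [[-40, 0, 178], 0, 24],
    [[-40, 0, 178], 0, 24],
  ],
)

```text
clock: 46.1
position: [0.611, 0.3171, 0.3586]
ee_rot: [0.707, -0.059, 0.702, 0.056]
contact_force: [-0.7, 1.3, -1.0]
width: 0.0242
```

```bash
python3 - <<'E'
from h import *
settle(6);cal=viewer.get_calibration("wrist");shot("wrist","w48");go(W(.156,0,.264),BX); print(boxpose(),proj(cal,W(.152,0,.274)))
E
```

```text
tilt [ 0.0082 -0.0038] [0.6093 0.3172 0.3608]
tilt [ 0.0108 -0.0031] [0.6085 0.3173 0.3629]
tilt [ 0.0133 -0.0026] [0.6082 0.3175 0.3645]
tilt [ 0.0151 -0.0022] [0.6081 0.3176 0.3655]
tilt [ 0.0164 -0.002 ] [0.6081 0.3176 0.3662]
tilt [ 0.0171 -0.0019] [0.6082 0.3176 0.3665]
tcp [0.6083 0.3177 0.3665] w 0.0241 F [-0.1 -0.   0.6] clk 46.45 q [ 0.38  0.41  0.98 -0.01  1.74  0.22]
shift [[102.5, -0.2, 0.1], np.float64(-0.002)]
tilt box-frame x,y [ 0.0173 -0.0019]
(array([0.15412704, 0.00034329]), np.float64(0.3665063207992504)) [316.79317903 200.27697669]
```

View pics/w48.png

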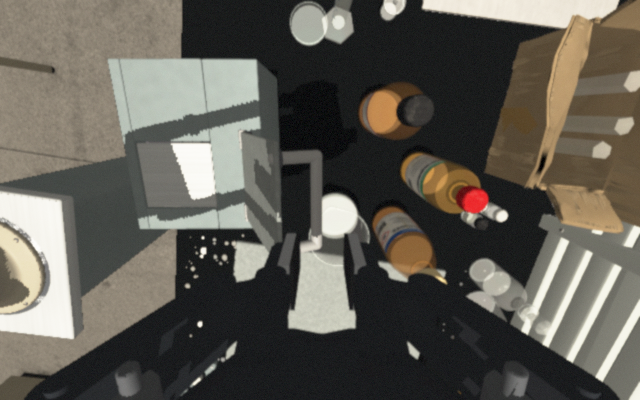

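move_arm(
  rows=[
    [[30, 0, 0], 0, 22],
    [[55, 0, 0], 0, 22],
    [[70, 0, 0], 0, 22],
    [[70, 0, 0], 0, 22],
    [[70, 0, 0], 0, 22],
  ],
)

```text
clock: 46.87
position: [0.6089, 0.3177, 0.2969]
ee_rot: [0.711, -0.058, 0.699, 0.058]
contact_force: [-0.4, 0.1, 0.5]
width: 0.0219
```

```bash
python3 - <<'E'
from h import *
settle(3);cal=viewer.get_calibration("wrist");shot("wrist","w49");go(W(.155,0,.264),BX); print(boxpose(),proj(cal,W(.152,0,.274)))
shot("scene","s49",4,(190,90,350,230))
E
```

```text
tilt [ 0.0194 -0.0014] [0.6096 0.3179 0.2982]
tilt [ 0.0208 -0.0011] [0.61   0.3181 0.2988]
tilt [ 0.0212 -0.0011] [0.6101 0.3181 0.2989]
tcp [0.6101 0.3181 0.2988] w 0.0218 F [-0.5 -0.2  0.2] clk 47.07 q [ 0.38  0.42  1.13 -0.01  1.58  0.22]
shift [[34.7, -0.4, -1.7], np.float64(-0.002)]
tilt box-frame x,y [ 0.021  -0.0011]
(array([0.15599134, 0.00044134]), np.float64(0.29875494557540583)) [313.60841326 231.24897352]
```

View pics/w49.png

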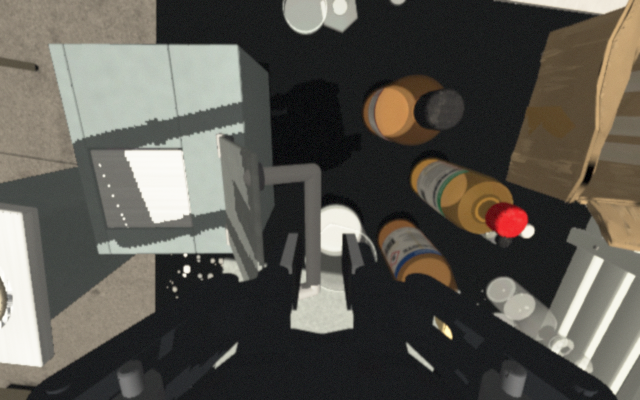

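View pics/s49.png

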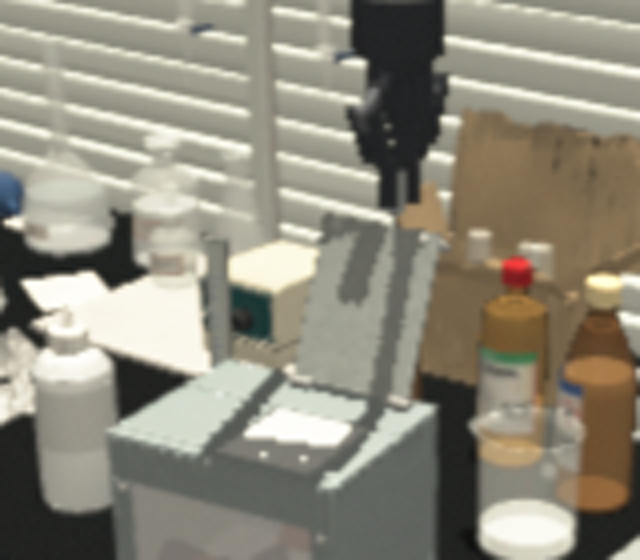

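move_arm(
  rows=[
    [[12, 0, -2], 0, 22],
    [[24, 0, -2], 0, 22],
    [[33, 0, -2], 0, 22],
    [[33, 0, -2], 0, 22],
    [[33, 0, -2], 0, 22],
  ],
)

```text
clock: 47.53
position: [0.6088, 0.3177, 0.2652]
ee_rot: [0.712, -0.058, 0.698, 0.058]
contact_force: [0.6, -0.1, 0.3]
width: 0.0221
```

move_arm(
  rows=[
    [[0, 0, -1], 0, 0],
    [[0, 0, -1], 0, 0],
    [[0, 0, -2], 0, 0],
    [[0, 0, -2], 0, 0],
    [[0, 0, -2], 0, 0],
  ],
  force=25,
)

```text
clock: 47.95
position: [0.6053, 0.3172, 0.2657]
ee_rot: [0.711, -0.058, 0.699, 0.058]
contact_force: [-5.0, -1.6, 1.3]
width: 0.0085
```

```bash
python3 - <<'E'
from h import *
settle(1);shot("wrist","w50");go(W(.155,0,.264),BX); b,z=boxpose();print(b,z)
for a in np.arange(2.0,-.01,-.1):
    f=lambda a:130*np.array([-np.cos(a),np.sin(a)])+36*np.array([np.sin(a),np.cos(a)])
    p=f(a)-f(2.0); print(round(a,2),"x",round(-p[1]),"z",round(p[0]))
E
```

```text
tilt [ 0.0171 -0.0014] [0.6053 0.3172 0.2657]
tcp [0.6053 0.3172 0.2656] w 0.0089 F [-5.3 -1.1  1.8] clk 48.05 q [ 0.38  0.42  1.2  -0.01  1.5   0.22]
shift [[1.7, -0.3, 3.9], np.float64(-0.002)]
tilt box-frame x,y [ 0.017  -0.0014]
[0.1510447  0.00035859] 0.26564310992182205
2.0 x 0 z 0
1.9 x -8 z -11
1.8 x -15 z -22
1.7 x -21 z -34
1.6 x -26 z -47
1.5 x -29 z -60
1.4 x -31 z -73
1.3 x -32 z -87
1.2 x -31 z -100
1.1 x -29 z -114
1.0 x -26 z -127
0.9 x -21 z -139
0.8 x -15 z -152
0.7 x -8 z -163
0.6 x 0 z -174
0.5 x 9 z -184
0.4 x 19 z -193
0.3 x 30 z -200
0.2 x 42 z -207
0.1 x 54 z -213
-0.0 x 67 z -217
```

View pics/w50.png

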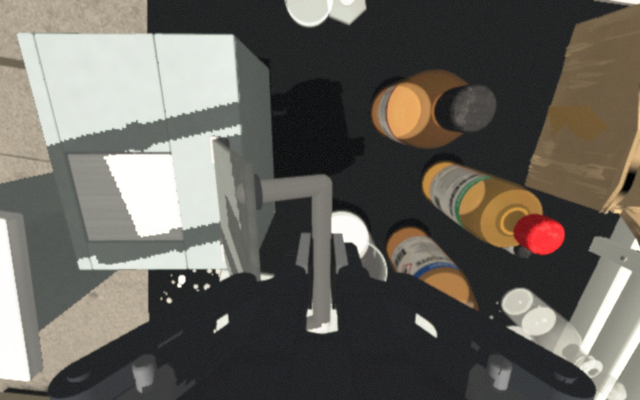

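move_arm(
  rows=[
    [[-4, 0, -5], 0, 0],
    [[-8, 0, -11], 0, 0],
    [[-15, 0, -22], 0, 0],
    [[-21, 0, -34], 0, 0],
    [[-26, 0, -47], 0, 0],
    [[-29, 0, -60], 0, 0],
    [[-29, 0, -60], 0, 0],
    [[-29, 0, -60], 0, 0],
  ],
)

```text
clock: 48.72
position: [0.5453, 0.3074, 0.296]
ee_rot: [0.712, -0.058, 0.697, 0.059]
contact_force: [1.8, 0.3, 7.6]
width: 0.0085
```

```bash
python3 - <<'E'
from h import *
b,z=boxpose();go(W(.155,0,.264),BX);print(b,z);shot("scene","s51",4,(190,90,350,230))
E
```

```text
tcp [0.5453 0.3074 0.296 ] w 0.0085 F [1.8 0.3 7.6] clk 48.72 q [ 0.41  0.32  1.29 -0.01  1.52  0.24]
shift [[33.4, -0.5, 64.0], np.float64(-0.002)]
tilt box-frame x,y [ 0.0215 -0.0007]
[0.09028513 0.00066802] 0.29604901873931805
```

View pics/s51.png

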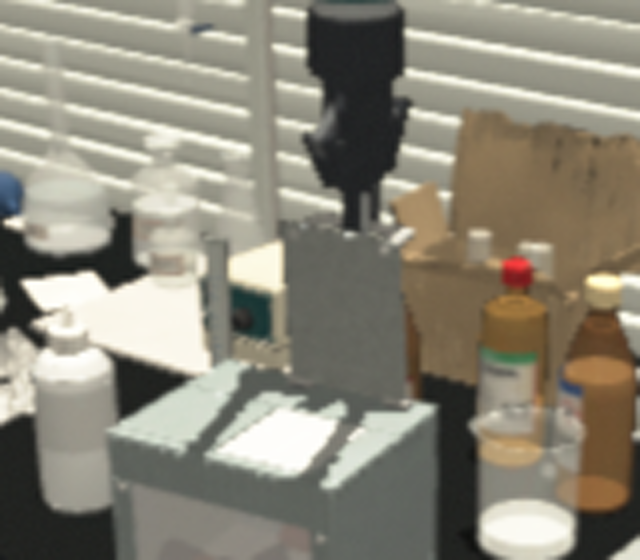

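move_arm(
  rows=[
    [[-2, 0, -13], 0, 0],
    [[-3, 0, -27], 0, 0],
    [[-2, 0, -40], 0, 0],
    [[0, 0, -54], 0, 0],
    [[3, 0, -67], 0, 0],
    [[8, 0, -79], 0, 0],
    [[14, 0, -92], 0, 0],
    [[14, 0, -92], 0, 0],
  ],
)

```text
clock: 49.43
position: [0.4513, 0.2919, 0.2787]
ee_rot: [0.71, -0.058, 0.699, 0.059]
contact_force: [-4.4, 0.6, 3.0]
width: 0.0087
```

```bash
python3 - <<'E'
from h import *
settle(2);b,z=boxpose();go(W(-.065,0,.195),BX);print(b,z)
f=lambda a:130*np.array([-np.cos(a),np.sin(a)])+36*np.array([np.sin(a),np.cos(a)])
cur=np.array([b[0]-.065,z+.0075-.171])*1000
from scipy.optimize import minimize_scalar
a0=min(np.arange(.3,1.5,.01),key=lambda a:np.linalg.norm(f(a)-cur)); print(a0,f(a0)-cur)
for a in np.linspace(a0,0,9): p=f(a)-f(a0); print(round(a,2),"x",round(-p[1]),"z",round(p[0]))
E
```

```text
tilt [ 0.0167 -0.0005] [0.4525 0.2921 0.2793]
tilt [ 0.0181 -0.0004] [0.4535 0.2922 0.28  ]
tcp [0.4535 0.2922 0.28  ] w 0.0086 F [-3.8 -0.5  5.7] clk 49.53 q [ 0.45  0.19  1.5  -0.01  1.43  0.28]
shift [[83.8, -1.0, -63.8], np.float64(-0.001)]
tilt box-frame x,y [ 0.0181 -0.0004]
[-0.00272064  0.00100953] 0.2799588495246115
0.7700000000000005 [-0.54688298 -0.1164844 ]
0.77 x 0 z 0
0.67 x 7 z -11
0.58 x 15 z -21
0.48 x 24 z -30
0.39 x 34 z -39
0.29 x 45 z -46
0.19 x 56 z -52
0.1 x 68 z -58
0.0 x 80 z -62
```

move_arm(
  rows=[
    [[7, 0, -11], 0, 0],
    [[15, 0, -21], 0, 0],
    [[24, 0, -30], 0, 0],
    [[34, 0, -39], 0, 0],
    [[45, 0, -47], 0, 0],
    [[56, 0, -53], 0, 0],
    [[68, 0, -59], 0, 0],
    [[80, 0, -63], 0, 0],
  ],
)

```text
clock: 50.2
position: [0.3922, 0.2822, 0.1983]
ee_rot: [0.71, -0.058, 0.699, 0.059]
contact_force: [-3.0, 0.4, 1.0]
width: 0.0084
```

move_arm(
  rows=[
    [[3, 0, 0], 0, 0],
    [[4, 0, 0], 0, 0],
    [[4, 0, 0], 0, 0],
  ],
)

```text
clock: 50.45
position: [0.3913, 0.282, 0.1951]
ee_rot: [0.709, -0.058, 0.7, 0.059]
contact_force: [-5.3, -1.0, 8.2]
width: 0.009
```

```bash
python3 - <<'E'
from h import *
b,z=boxpose();go(W(-.065,0,.199),BX);print(b,z);shot("scene","s52",4,(190,90,350,230))
E
```

```text
tcp [0.3913 0.282  0.1951] w 0.009 F [-5.3 -1.   8.2] clk 50.45 q [ 0.48  0.16  1.76 -0.    1.21  0.32]
shift [[-3.9, -1.3, 0.8], np.float64(-0.002)]
tilt box-frame x,y [ 0.013  -0.0002]
[-0.0657687   0.00125427] 0.19508789887468347
```

View pics/s52.png

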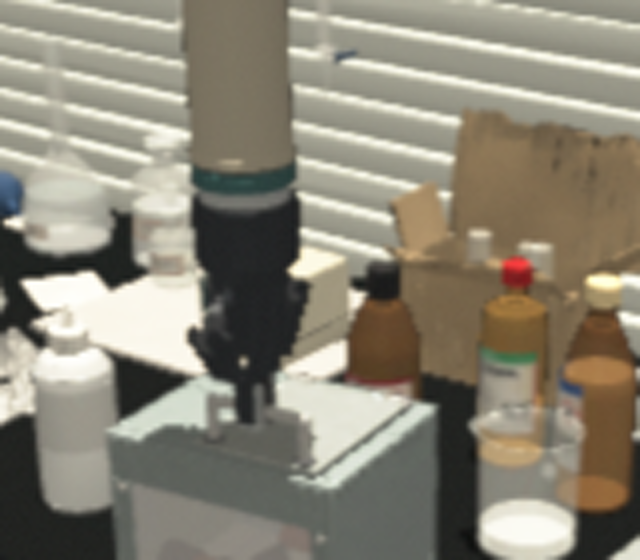

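move_arm(
  rows=[
    [[0, 0, 0], 0, 40],
    [[0, 0, 0], 0, 40],
    [[0, 0, 0], 0, 40],
    [[0, 0, 0], 0, 40],
    [[-30, 0, 0], 0, 40],
    [[-60, 0, 0], 0, 40],
    [[-90, 0, 0], 0, 40],
    [[-110, 0, 0], 0, 40],
  ],
)

```text
clock: 51.17
position: [0.391, 0.2821, 0.3078]
ee_rot: [0.71, -0.058, 0.699, 0.059]
contact_force: [1.3, -0.4, 0.1]
width: 0.0403
```

```bash
python3 - <<'E'
from h import *
settle(6);shot("scene","s53",4,(190,130,350,270));go([.42,-.17,.25],[1,0])
E
```

```text
tilt [0.0229 0.0027] [0.3926 0.283  0.3112]
tilt [0.021  0.0021] [0.3921 0.2828 0.3089]
tilt [0.0168 0.0008] [0.391  0.2822 0.3066]
tilt [ 0.0135 -0.0003] [0.3901 0.2817 0.305 ]
tilt [ 0.0113 -0.0009] [0.3896 0.2815 0.304 ]
tilt [ 0.0103 -0.0012] [0.3893 0.2814 0.3036]
tcp [0.3892 0.2814 0.3034] w 0.04 F [ 0.8 -0.2  0. ] clk 51.52 q [ 0.48  0.09  1.56 -0.    1.48  0.32]
shift [[53.6, -450.2, -44.5], np.float64(0.165)]
tilt box-frame x,y [ 0.0099 -0.0013]
```

View pics/s53.png

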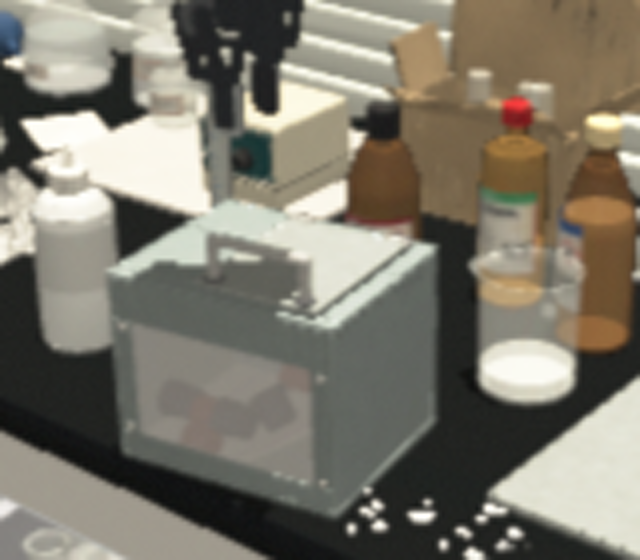

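move_arm(
  rows=[
    [[0, -40, 0], 0.05, 40],
    [[0, -80, -5], 0.1, 40],
    [[0, -121, -10], 0.165, 0],
    [[0, -162, -14], 0.165, 0],
    [[0, -203, -18], 0.165, 0],
    [[0, -244, -22], 0.165, 0],
    [[10, -285, -26], 0.165, 0],
    [[20, -326, -30], 0.165, 0],
  ],
)

```text
clock: 52.18
position: [0.4128, -0.0456, 0.2831]
ee_rot: [0.711, 0.0, 0.704, 0.0]
contact_force: [1.2, -0.1, -0.2]
width: -0.0002
```

move_arm(
  rows=[
    [[10, -40, -2], 0, 0],
    [[20, -80, -4], 0, 0],
    [[30, -110, -4], 0, 0],
    [[30, -110, -4], 0, 0],
    [[30, -110, -4], 0, 0],
  ],
)

```text
clock: 52.6
position: [0.4081, -0.1565, 0.2511]
ee_rot: [0.709, 0.002, 0.705, -0.0]
contact_force: [0.2, 0.9, 0.0]
width: -0.0004
```

```bash
python3 - <<'E'
from h import *
settle(6);cal=viewer.get_calibration("wrist");im=shot("wrist","w54");go([.415,-.30,.25],[1,0])
for n in ["long_key_top","square_key_top","round_key_top","key_panel"]:
    for r in finder.trace(n,"wrist")[:3]:
        if r["score"]>.2: print(n,round(r["score"],2),np.round(r["centre"]),pt(cal,r["centre"],.016 if n[0]=="k" else .032).round(4),r["mask"].sum())
E
```

```text
tilt [0.0078 0.0015] [ 0.4085 -0.1554  0.2518]
tilt [0.0088 0.0008] [ 0.4088 -0.1548  0.2524]
tilt [ 0.0095 -0.    ] [ 0.409  -0.1545  0.2528]
tilt [ 0.0099 -0.0006] [ 0.4092 -0.1543  0.2531]
tilt [ 0.0103 -0.0011] [ 0.4093 -0.1543  0.2533]
tilt [ 0.0104 -0.0013] [ 0.4094 -0.1544  0.2534]
tcp [ 0.4094 -0.1545  0.2534] w -0.0 F [ 0.7 -0.4  0.1] clk 52.95 q [-0.52  0.05  1.74  0.01  1.35 -0.53]
shift [[3.4, -145.5, 5.2], np.float64(0.002)]
tilt box-frame x,y [ 0.0105 -0.0015]
round_key_top 0.53 [328. 202.] [ 0.4203 -0.1961  0.032 ] 291
key_panel 0.83 [328. 210.] [ 0.4224 -0.2125  0.016 ] 2452
```

View pics/w54.png

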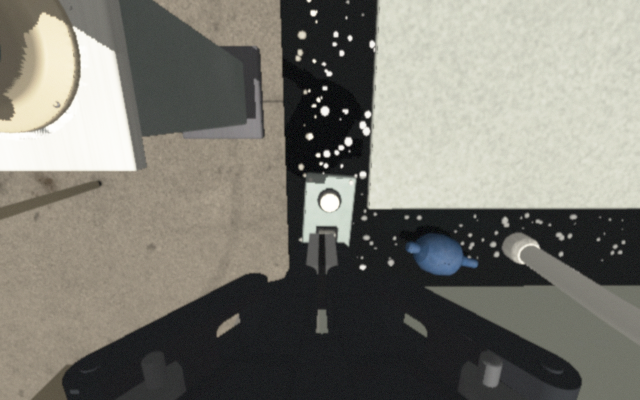

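move_arm(
  rows=[
    [[0, -40, 5], 0, 0],
    [[0, -80, 5], 0, 0],
    [[0, -115, 5], 0, 0],
    [[0, -115, 5], 0, 0],
    [[0, -115, 5], 0, 0],
  ],
)

```text
clock: 53.57
position: [0.4144, -0.2715, 0.2529]
ee_rot: [0.711, 0.001, 0.704, -0.0]
contact_force: [-0.5, 0.3, -1.1]
width: -0.0002
```

```bash
python3 - <<'E'
from h import *
settle(6);cal=viewer.get_calibration("wrist");im=shot("wrist","w55");shot("wrist","w55b",4,(270,60,390,210));go([.415,-.30,.12],[1,0])
import pickle; pickle.dump(cal,open("cal.p","wb"))
for n in ["long_key_top","square_key_top","round_key_top","key_panel"]:
    for r in finder.trace(n,"wrist")[:3]:
        if r["score"]>.2: print(n,round(r["score"],2),np.round(r["centre"]),pt(cal,r["centre"],.016 if n[0]=="k" else .032).round(4),r["mask"].sum())
E
```

```text
tilt [0.0098 0.0001] [ 0.4142 -0.27    0.2529]
tilt [ 0.0099 -0.    ] [ 0.4142 -0.2693  0.253 ]
tilt [ 0.01   -0.0004] [ 0.4142 -0.269   0.2532]
tilt [ 0.0102 -0.0008] [ 0.4143 -0.2688  0.2533]
tilt [ 0.0103 -0.0011] [ 0.4144 -0.2688  0.2534]
tilt [ 0.0105 -0.0014] [ 0.4144 -0.2689  0.2535]
tcp [ 0.4145 -0.2692  0.2535] w -0.0001 F [-0.9 -0.3  0.2] clk 53.97 q [-0.72  0.14  1.63  0.01  1.36 -0.73]
shift [[133.5, -30.8, -1.0], np.float64(0.003)]
tilt box-frame x,y [ 0.0105 -0.0016]
long_key_top 0.7 [318. 200.] [ 0.412  -0.3084  0.032 ] 263
square_key_top 0.65 [320. 156.] [ 0.4147 -0.248   0.032 ] 362
round_key_top 0.67 [323. 112.] [ 0.4186 -0.1942  0.032 ] 306
key_panel 0.78 [323. 146.] [ 0.4194 -0.2377  0.016 ] 5308
key_panel 0.74 [322. 159.] [ 0.4185 -0.2547  0.016 ] 361
```

View pics/w55b.png

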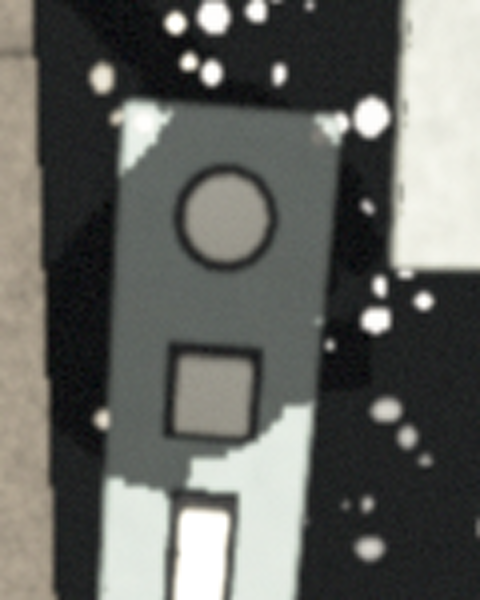

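```bash
python3 - <<'E'
from h import *
import pickle; cal=pickle.load(open("cal.p","rb"))
a=pt(cal,(326.3,114.2),.032);b=pt(cal,(323.3,158.2),.032); print(a,b,b-a,np.linalg.norm(b-a), b+(b-a)); c=b+(b-a)*56/np.linalg.norm(b-a)/1000
go([c[0],c[1],.05],[1,0])
E
```

```text
[ 0.42295881 -0.19669082  0.032     ] [ 0.41947801 -0.25125096  0.032     ] [-0.0034808  -0.05456014  0.        ] 0.054671064045405525 [ 0.41599721 -0.30581111  0.032     ]
tcp [ 0.4145 -0.2698  0.2534] w 0.0001 F [-0.6 -0.6  0.1] clk 54.17 q [-0.72  0.14  1.63  0.01  1.36 -0.73]
shift [[203.4, -37.4, -0.8], np.float64(0.002)]
tilt box-frame x,y [ 0.0103 -0.0016]
```

move_arm(
  rows=[
    [[20, -37, -1], 0, 0],
    [[60, -37, -1], 0, 0],
    [[100, -37, -1], 0, 0],
    [[140, -37, -1], 0, 0],
    [[175, -37, -1], 0, 0],
    [[195, -37, -1], 0, 0],
    [[195, -37, -1], 0, 0],
    [[195, -37, -1], 0, 0],
  ],
)

```text
clock: 54.83
position: [0.4153, -0.3065, 0.0578]
ee_rot: [0.71, -0.0, 0.704, 0.001]
contact_force: [-0.7, -0.6, 0.1]
width: -0.0002
```

```bash
python3 - <<'E'
from h import *
settle(5);shot("wrist","w56");go([.416,-.306,.026],[1,0]);shot("scene","s56",5,(370,260,490,360))
E
```

```text
tilt [ 0.0111 -0.0026] [ 0.4163 -0.3074  0.0591]
tilt [ 0.0123 -0.0042] [ 0.4168 -0.3079  0.0599]
tilt [ 0.0128 -0.005 ] [ 0.4169 -0.308   0.0603]
tilt [ 0.0129 -0.0051] [ 0.4169 -0.308   0.0604]
tilt [ 0.0128 -0.0049] [ 0.4167 -0.3078  0.0603]
tcp [ 0.4165 -0.3076  0.06  ] w -0.0 F [0.6 0.5 0.5] clk 55.13 q [-0.78  0.34  1.88  0.01  0.9  -0.78]
shift [[34.0, 1.7, -0.9], np.float64(0.002)]
tilt box-frame x,y [ 0.0124 -0.0045]
```

View pics/w56.png

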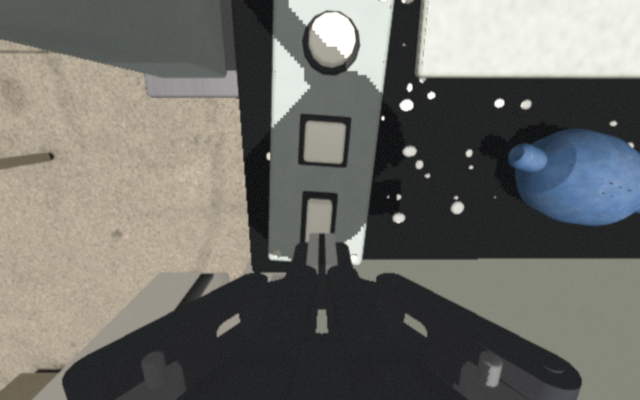

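View pics/s56.png

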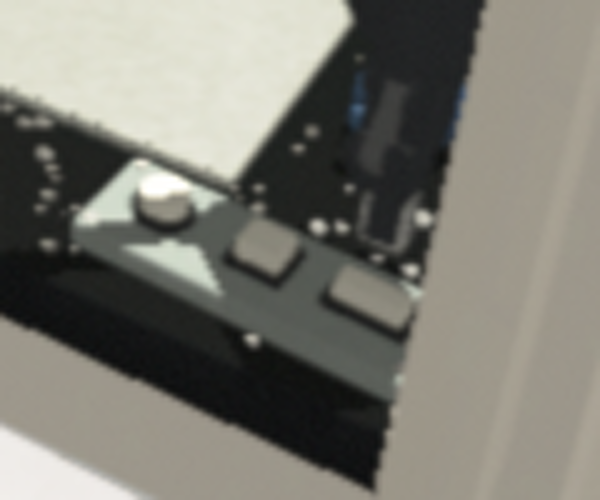

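move_arm(
  rows=[
    [[15, 1, -2], 0, 0],
    [[25, 1, -2], 0, 0],
    [[30, 1, -2], 0, 0],
    [[34, 1, -2], 0, 0],
    [[36, 1, -2], 0, 0],
    [[36, 1, -2], 0, 0],
    [[36, 1, -2], 0, 0],
  ],
)

```text
clock: 55.77
position: [0.4144, -0.3062, 0.0258]
ee_rot: [0.711, -0.001, 0.703, 0.0]
contact_force: [-3.6, 3.9, 18.9]
width: 0.0002
```

```bash
python3 - <<'E'
from h import *
shot("wrist","w57");go([.416,-.306,.026],[1,0]);shot("scene","s57",5,(370,260,490,360))
E
```

```text
tcp [ 0.4144 -0.3062  0.0258] w 0.0003 F [-5.2  2.4 18.5] clk 55.82 q [-0.78  0.39  1.93  0.01  0.82 -0.79]
shift [[-0.2, 0.2, 1.6], np.float64(0.002)]
tilt box-frame x,y [ 0.0116 -0.0037]
```

View pics/s57.png

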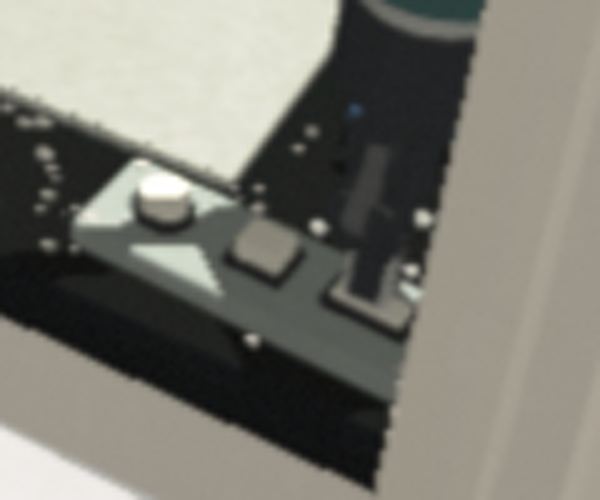

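Bottomed out (18.5 N, z 0.0258). Lift and go to the square key.

move_arm(
  rows=[
    [[-10, 0, 0], 0, 0],
    [[-30, 0, 0], 0, 0],
    [[-30, 0, 0], 0, 0],
    [[-30, 20, 3], 0, 0],
    [[-30, 45, 5], 0, 0],
    [[-30, 55, 5], 0, 0],
    [[-30, 55, 5], 0, 0],
    [[-30, 55, 5], 0, 0],
  ],
)

```text
clock: 56.53
position: [0.419, -0.2512, 0.0556]
ee_rot: [0.711, -0.002, 0.703, 0.0]
contact_force: [0.2, -0.6, -0.5]
width: 0.0
```

```bash
python3 - <<'E'
from h import *
settle(4);shot("wrist","w58");go([.4195,-.251,.026],[1,0])
E
```

```text
tilt [ 0.0119 -0.005 ] [ 0.4193 -0.2519  0.0557]
tilt [ 0.0121 -0.005 ] [ 0.4194 -0.2522  0.0557]
tilt [ 0.012  -0.0048] [ 0.4193 -0.2523  0.0557]
tilt [ 0.0119 -0.0046] [ 0.4192 -0.2523  0.0557]
tcp [ 0.4191 -0.2521  0.0557] w 0.0001 F [ 0.3 -0.2  0.4] clk 56.78 q [-0.69  0.31  1.95  0.01  0.87 -0.7 ]
shift [[29.7, 1.2, 0.0], np.float64(0.001)]
tilt box-frame x,y [ 0.0118 -0.0043]
```

View pics/w58.png

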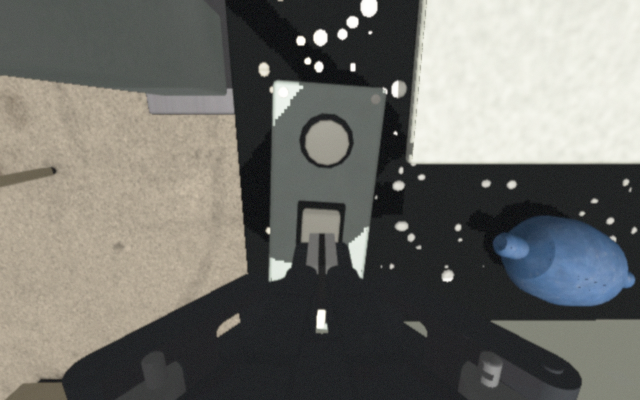

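move_arm(
  rows=[
    [[12, 1, 0], 0, 0],
    [[22, 1, 0], 0, 0],
    [[27, 1, 0], 0, 0],
    [[30, 1, 0], 0, 0],
    [[32, 1, 0], 0, 0],
    [[32, 1, 0], 0, 0],
    [[32, 1, 0], 0, 0],
  ],
)

```text
clock: 57.37
position: [0.4195, -0.2519, 0.0258]
ee_rot: [0.712, -0.002, 0.703, -0.001]
contact_force: [-3.3, 0.8, 17.1]
width: -0.0001
```

move_arm(
  rows=[
    [[-10, 0, 0], 0, 0],
    [[-30, 0, 0], 0, 0],
    [[-30, 0, 0], 0, 0],
    [[-30, 20, 3], 0, 0],
    [[-30, 45, 4], 0, 0],
    [[-30, 55, 4], 0, 0],
    [[-30, 55, 4], 0, 0],
    [[-30, 55, 4], 0, 0],
  ],
)

```text
clock: 58.03
position: [0.4232, -0.1969, 0.0555]
ee_rot: [0.712, -0.003, 0.703, -0.0]
contact_force: [0.7, -0.8, 0.2]
width: 0.0
```

```bash
python3 - <<'E'
from h import *
settle(4);shot("wrist","w59");go([.4228,-.196,.026],[1,0])
E
```

```text
tilt [ 0.0124 -0.0068] [ 0.4235 -0.1976  0.0556]
tilt [ 0.0125 -0.0068] [ 0.4236 -0.1979  0.0556]
tilt [ 0.0125 -0.0066] [ 0.4235 -0.1979  0.0556]
tilt [ 0.0123 -0.0064] [ 0.4234 -0.1979  0.0556]
tcp [ 0.4234 -0.1978  0.0556] w 0.0002 F [ 0.3 -1.4 -0.5] clk 58.28 q [-0.59  0.29  2.    0.01  0.85 -0.59]
shift [[29.6, 1.9, -0.9], np.float64(0.001)]
tilt box-frame x,y [ 0.0123 -0.0062]
```

View pics/w59.png

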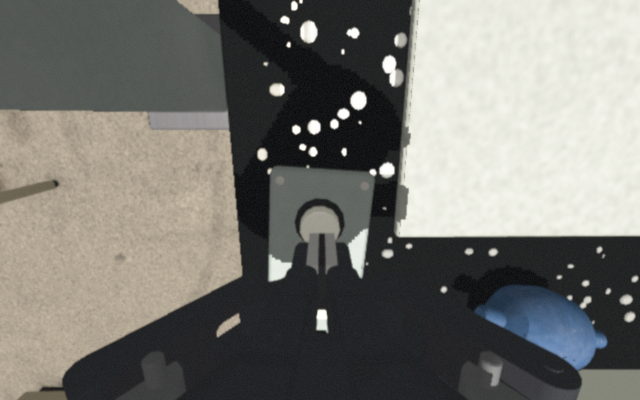

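move_arm(
  rows=[
    [[12, 2, -1], 0, 0],
    [[22, 2, -1], 0, 0],
    [[27, 2, -1], 0, 0],
    [[30, 2, -1], 0, 0],
    [[32, 2, -1], 0, 0],
    [[32, 2, -1], 0, 0],
    [[32, 2, -1], 0, 0],
  ],
)

```text
clock: 58.87
position: [0.4227, -0.1965, 0.0258]
ee_rot: [0.712, -0.002, 0.702, -0.001]
contact_force: [-5.0, 2.5, 20.1]
width: -0.0
```

move_arm(
  rows=[
    [[-10, 0, 0], 0, 0],
    [[-40, 0, 0], 0, 0],
    [[-80, 0, 0], 0, 0],
    [[-120, 0, 0], 0, 0],
    [[-150, 0, 0], 0, 0],
    [[-150, 0, 0], 0, 0],
    [[-150, 0, 0], 0, 0],
  ],
)

```text
clock: 59.45
position: [0.4218, -0.1967, 0.1778]
ee_rot: [0.713, -0.003, 0.701, -0.003]
contact_force: [-0.5, -0.0, -0.9]
width: 0.0001
```

```bash
python3 - <<'E'
from h import *
settle(5);go([.4228,-.196,.026],[1,0]);shot("scene","s60",2.5,(200,150,500,350));shot("wrist","w60");shot("scene","s60b",6,(210,160,300,260))
cal=viewer.get_calibration("scene")
for n in ["stopper_1_mid","stopper_2_mid"]:
    for r in finder.look_for(n,"scene")[:6]: print(n,round(r["score"],2),np.round(r["centre"]))
E
```

```text
tilt [ 0.0131 -0.0079] [ 0.4206 -0.1959  0.1761]
tilt [ 0.0112 -0.0061] [ 0.42   -0.1955  0.175 ]
tilt [ 0.0102 -0.0051] [ 0.4197 -0.1952  0.1744]
tilt [ 0.0097 -0.0047] [ 0.4196 -0.1952  0.1742]
tilt [ 0.0097 -0.0047] [ 0.4197 -0.1952  0.1742]
tcp [ 0.4197 -0.1952  0.1742] w -0.0 F [ 0.1 -0.4  0.7] clk 59.7 q [-0.59  0.14  1.83  0.    1.16 -0.59]
shift [[148.2, -0.3, 1.5], np.float64(0.001)]
tilt box-frame x,y [ 0.0097 -0.0047]
```

View pics/s60.png

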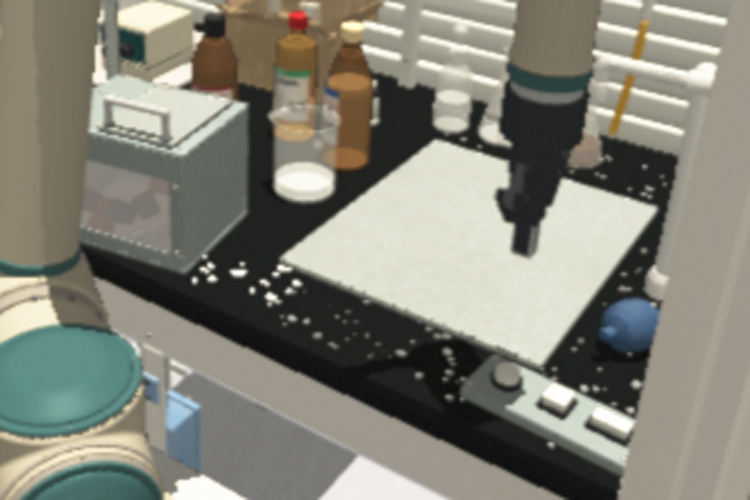

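View pics/s60b.png

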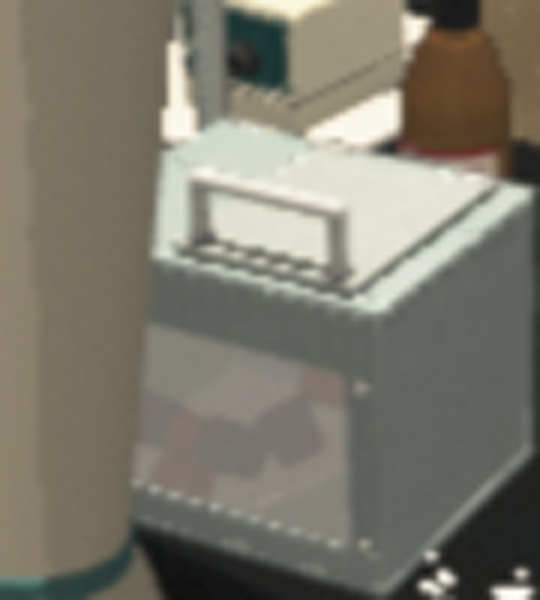

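View pics/w60.png

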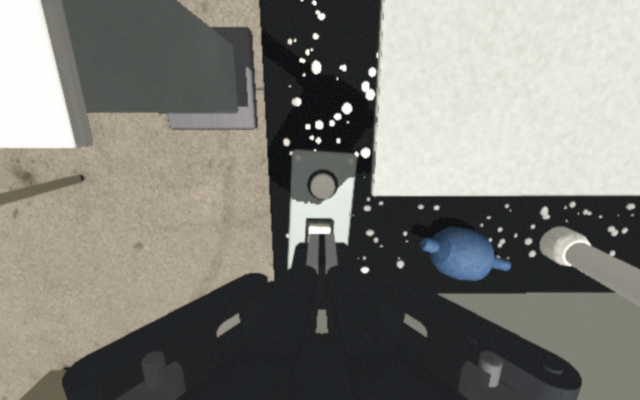

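```bash
python3 -c "
from rig import manip
print(manip.sign_off())"
```

```text
the job is handed in; nothing more can be done
None
```

The job is done and handed in, at about 60 s on the robot's clock. Sign-off gives no verdict, so what follows rests on my own checks.

- **Cover:** I gripped the handle, swung the cover over and let go at about 1.8 rad. It fell back and stayed open on its own. After the last stopper I led it back by the handle until it was shut.
- **Stoppers:** All six (3 black, 3 red-brown) went down through the flap one at a time. Each was released with the hinge-side finger bearing the flap, and the flap swung shut after each one.
- **Keys:** I pressed long, then square, then round. Each bottomed out at TCP height 0.0258 m with 17–20 N on the tool.

**Last checks:** The pictures show an empty board, the cover flat and all three keys up. The beaker, wash bottle and bulb look unmoved by eye; I did not measure them. The flap looked flush in the last view before the cover went down.

Two things were less certain:
- **One red stopper stayed high on the slope,** at the front right behind the window. I put its centre at about 80–100 mm, under the 130 mm limit, and it did not move through the last two flap cycles.
- **Not every stopper was visible at the end.** The window showed three black and at least two red; the third red was probably hidden behind the others. I had seen each one drop in.

The tool also leaned off vertical by up to about 0.05 rad during the carries. I compensated for it in each move.

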